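# Set up the probe thermometer on the pan

### The arm

A 7-joint arm with a two-finger parallel gripper is mounted at the origin on the work surface. World frame = base frame: x ahead of the robot, y to its left, z up, the work surface at z = 0. Lengths are in m, angles in rad, forces in N, time in s.
With the tool pointing down it reaches from about 0.4 to 0.85 m from the base axis. Payload 4.5 kg.
Tool frame: the origin (TCP) lies on the centre line of the jaws, within the pads' length; the fingertips stand 22 mm ahead of it and the grasp point (between the pads) lies 3 mm ahead of it (env.finger_overhang is the distance from the TCP to the fingertips, in m); z points along the fingers, y is the line along which they close (so a half turn about z gives the same grasp; the last joint's range is limited). The gripper opens to 88 mm and grips with 3 to 60 N. Pads are 18 mm wide; open, the fingers measure 123 mm over their backs; the gripper's body (75 mm by 187 mm) begins 45 mm behind the grasp point.
Start: joints at [-1.302, 0.689, -0.195, 1.565, 0.157, 0.902, -0.215], TCP at [0.145, 0.608, 0.228] pointing down, gripper open.
Joint ranges: [-3.01, 3.01], [-0.46, 2.08], [-1.47, 1.51], [0.13, 2.56], [-1, 4.14], [0.04, 2.09], [-2.66, 2.66]. Speed limits (rad/s): [2.57, 2.57, 3.14, 3.14, 3.14, 3.14, 3.14].

### API

Orientations are given as a rotation vector (axis times angle).
In Python, from cell import env gives the robot as it stands.
- The arm moves only by the tool play_rows, never from a script. Its argument "deltas" is a list of rows, each a list of 5 numbers: the closure, from 0 (fully open) to 1 (shut), then the shift along the world's x, y, z in m, then the turn about the world's z in rad. A call has 1 to 20 rows; each row shifts and turns the commanded pose from where the row before left it; what a row does not reach is not made up. A row lasts 1/12 s, in which the tool goes at most 41.7 mm and 7.16 degrees, less where a joint would pass 70% of its speed; a pose out of reach is approached as far as the arm can. A call is refused whole if a number of a shift passes 0.0417 or a number of a turn 0.125, either way. A call with a gripper value outside its range is refused whole. The fingers move at their own pace and stop on an object; the grip force is fixed at half the most. Time passes only in rows, so rows that do not move let the fingers close. It gives the time, the measured TCP pose, the force, the opening and the grip force at its end, in the units of the state.
- env.read_state(): the state, without advancing time (a new reading comes with each control period).
- env.read_camera(name): name is "scene" or "top" or "wrist"; returns a dict with "image" (400x640x3 uint8, red, green, blue), "fovy" (degrees; the focal length in pixels is half the picture's height over the tangent of half this angle, whatever the lens; pixels are square), "cx", "cy" (the principal point, pixels), "D" ([k1, k2, p1, p2, k3] as OpenCV has them; the pictures are not rectified), "rvec" (rotation vector, rad) and "tvec" (3), from world to camera coordinates, as OpenCV has them; the wrist camera has in their place "tool_from_camera" (4x4, takes a point from camera to tool coordinates, whose origin is the TCP and whose axes are the flange's). Camera axes: x right, y down, z forward; pixel columns grow to the right and rows downward; lengths in m; the calibration is good to about 2 mm. A picture is of the moment at which its call begins: read the wrist's pose just before it. There is no depth.
- env.close_job(): hands the job in; it is judged then, once.
The state is a dict: "time_s": time; "qpos": joint angles; "qvel": joint speeds; "effort": joint torques, N m; "eef_pos": TCP position; "eef_rot": TCP orientation; "ft_force": force on the tool from outside, world axes, zero at the start; "ft_torque": the same for the moment, N m; "gripper_width": finger opening in m; "grip_force": force on a finger pad.
Only numpy, scipy, OpenCV 4.12 (cv2) and the standard library are available. Lean on these libraries where they do the work, as an engineer would, in place of code of your own. Each camera call takes 0.05 s, during which the arm holds its last target. There are 200 camera calls.

### The job

Get the pan ready for cooking by thermometer. First take the red-handled probe holder off the stand and clip it over the rim of the pan's long side nearest the robot, around the middle, pushed well down onto the rim, upright, with its yellow guide block inside the pan; then pull the probe thermometer out of its charging dock and put it down through the hole in the guide block until its collar rests on the block. Let go of everything, and leave the other kitchen things where they stand.

Things in the scene. Friction and masses are not known exactly. Their poses are not given: they have to be found in the camera images.
- holder: Probe holder, 110 g: sprung clamp like a big clothes peg, 24 mm wide (y), red handles up, dark steel jaws down, yellow guide block out along its +x. Starts clipped on the stand's plate. Origin: in the throat midway between the jaws, where the gripped wall's top edge meets the roof; z up. Jaws reach 28 mm below it and grip a 4 mm wall lying in its y-z plane.
- handles (a point): Point midway between the holder's two red handle plates, 50 mm above the holder's origin. Plates 24 mm wide (y), one on each side in x, from 20 to 68 mm above the origin, leaning outward 0.2 rad at rest: outer faces about 48 mm apart here, 55 mm at the tops. Squeezing along x opens the jaws: about 6 N to start, about 16 N at the stop, where the faces are parallel, 34 mm apart.
- pivot (a point): The clamp's pivot, axis along the holder's y, 12 mm above the holder's origin. Squeezed to the stop, the jaw tips are about 20 mm apart (4 mm at rest) and, with the plates flush on level-closing fingers, the holder's body leans 0.2 rad about this point, guide block raised about 12 mm; it rights itself, and rises 3 to 5 mm, as the jaws close on an upright wall and the handles are let go.
- jaw (a joint): Opening of the holder's clamp, rad: 0 when gripping a 4 mm wall, -0.1 shut on nothing, 0.4 squeezed fully open.
- guide (a point): Centre of the mouth of the round hole, 15 mm diameter, straight down through the holder's yellow guide block (34 x 34 mm, 22 mm high), on the block's top face, 64 mm along the holder's x from its origin and level with it. Axes as the holder's. The handles stand about 35 mm from it on the holder's -x side: fingers here have room when closing along y.
- stand: Stand with a 110 x 120 x 18 mm wooden foot and an upright steel plate, 4 mm thick (its x), 100 mm wide (its y), top edge 105 mm above the worktop. Fixed. Origin: under its centre. The holder is parked on the top edge, its x along the stand's x.
- pan: Rectangular steel pan, 160 mm (x) by 260 mm (y), on a black glass cooking plate 200 x 300 x 12 mm; empty, open, walls 4 mm thick, rim 112 mm above the worktop, pan floor at 16 mm, loop handles on the short ends. Fixed. Origin: under its centre on the worktop. Its -x side is the long wall nearest the robot.
- pan_rim (a point): Middle of the top edge of the pan's long wall nearest the robot (mid-thickness). Axes as the pan's: x into the pan, y along the wall, z up.
- probe: Probe thermometer, upright in the dock, 90 g, z up: round orange head, 28 mm diameter from z = 28 to 78 mm, black top; below it an 18 mm waist, then a collar 30 mm in diameter whose flat underside is the origin (z = 0); below that a steel stem, 9 mm diameter, 85 mm long, pointed.
- dock: White charging dock, 70 (x) x 80 (y) mm, 95 mm tall, on a grey 110 x 110 mm foot, with a grey spring housing on each side of the mouth along its y, up to 115 mm high, their inner faces 42 mm and outer faces 74 mm apart. Fixed. Origin: under its centre.
- dock_mouth (a point): Centre of the socket on the dock's top face, 95 mm above the worktop; the probe's collar sits on it. Two sprung balls snap in over the collar: the probe comes out with a straight upward pull of 5 to 10 N, is past the balls once raised 15 mm, and its stem is clear of the dock once raised 90 mm.
- salt_jar: glass salt jar with a steel cap, 52 mm diameter, 75 mm tall; a bystander, loose. Origin: centre of its underside.
- wooden_spoon: wooden spoon lying flat, 200 mm long along its x; a bystander, loose. Origin: centre of its underside.
- mug: blue mug, 76 mm diameter, 90 mm tall, handle at its +y; a bystander, loose. Origin: centre of its underside.
- oil_bottle: amber oil bottle, 64 mm diameter, 190 mm tall; a bystander, loose. Origin: centre of its underside.
- bowl: white bowl, 130 mm diameter, 55 mm tall; a bystander, loose. Origin: centre of its underside.
- tin: food tin with paper label, 72 mm diameter, 90 mm tall; a bystander, loose. Origin: centre of its underside.
- cup: terracotta-coloured cup, 72 mm diameter, 80 mm tall; a bystander, loose. Origin: centre of its underside.
Things that resemble listed ones, but are neither listed nor needed, are in the scene too. Several things have the shape of the probe; the one meant has the colours described above.

How it is judged:
By the outcome, as a careful person would: the job done as asked, in the order asked, and still so for the second after the job is handed in, with the robot touching nothing.
It also fails if it takes over 59 s, if anything falls off the work surface, if the arm or the gripper's body presses on something with over 40 N, if the wrist force passes 120 N, or if a joint passes its speed limit or range.

## Working session

There is one attempt and no reset: what is moved stays moved. The work goes in short steps, Python scripts to look and compute and a tool call to move; the robot and the scene stay as the last step left them, time stands still between calls to the robot, and variables do not carry over. Pictures are saved under pics/ and viewed, at most 10 in all, crops included, and the job is handed in when it is done.

Besides the shell and the picture viewer there is one more tool, called after "Emit:" as name(argument=value, ...), one argument or row to a line, values as JSON. play_rows: Moves the arm, as the interface text tells. Its arguments: {"type":"object","properties":{"deltas":{"type":"array"}},"required":["deltas"]}

```bash
mkdir -p pics; ls
python3 - <<'E'
from cell import env
import cv2,numpy as np,pickle
s=env.read_state();print(s)
d={}
for n in("scene","top"):
    c=env.read_camera(n);d[n]=c;cv2.imwrite(f"pics/{n}0.png",c["image"][:,:,::-1])
    print(n,{k:v for k,v in c.items() if k!="image"})
pickle.dump(d,open("cams.pkl","wb"))
E
```

```text
pics
{'time_s': 0.0, 'qpos': array([-1.30217284,  0.68995866, -0.19450102,  1.56632054,  0.15728097,
        0.90250465, -0.21509491]), 'qvel': array([-2.48945545e-04,  2.67725832e-04, -1.01522070e-04, -2.15515915e-03,
        7.01849320e-05,  1.39703239e-04, -1.39977224e-03]), 'effort': array([-3.73579733e-04, -5.27557933e+01, -1.26679637e+00, -1.53417885e+01,
       -5.27144910e-02,  6.71373244e-03,  1.73235780e-04]), 'eef_pos': array([0.14532241, 0.60721067, 0.22703178]), 'eef_rot': array([-3.67901842e-01, -3.11989000e+00,  2.82852140e-03]), 'ft_force': array([ 0.64917984,  0.8648953 , -0.01081582]), 'ft_torque': array([-0.05540108,  0.00304296, -0.0311184 ]), 'grip_force': 0.0, 'gripper_width': 0.08829713284328736}
scene {'fovy': 57.03318172326718, 'cx': 317.0400884223618, 'cy': 197.87405165718343, 'D': array([-0.02415841,  0.        ,  0.        ,  0.        ,  0.        ]), 'rvec': array([ 1.74204028,  1.90394602, -0.67394866]), 'tvec': array([ 0.01902837, -0.35762271,  1.36161084])}
top {'fovy': 56.47602644965178, 'cx': 321.0855585272235, 'cy': 200.38537959539693, 'D': array([-0.04731109,  0.        ,  0.        ,  0.        ,  0.        ]), 'rvec': array([ 2.14096702, -2.11083009,  0.17068759]), 'tvec': array([0.01652232, 0.5643851 , 1.22231696])}
```

View pics/scene0.png

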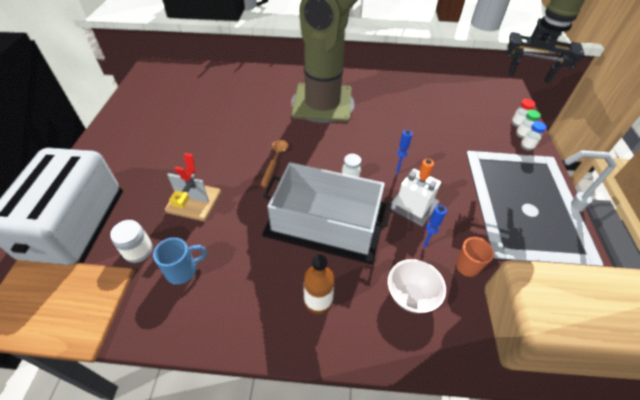

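View pics/top0.png

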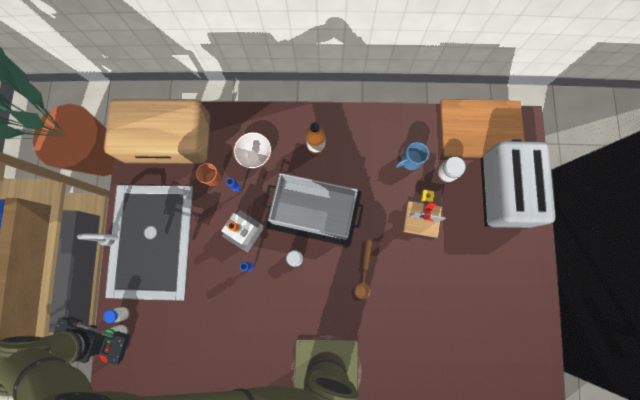

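Scene view: the orange probe is in the white dock at (427,168), with blue lookalikes at (403,145) and (436,217). The holder with red handles is on the stand at (188,175), and the pan is at (327,205). In the top view these are dock (241,230), holder (428,208) and pan (315,207). The orange head at top (234,226) is the one to take.

```bash
cat > h.py <<'E'
import numpy as np,cv2,pickle
def K(c):
    f=200/np.tan(np.radians(c["fovy"]/2));return np.array([[f,0,c["cx"]],[0,f,c["cy"]],[0,0,1.]])
def ray(c,uv):
    p=cv2.undistortPoints(np.array(uv,float).reshape(-1,1,2),K(c),c["D"])[:,0]
    R=cv2.Rodrigues(c["rvec"])[0];o=-R.T@c["tvec"]
    return o,np.c_[p,np.ones(len(p))]@R
def atz(c,uv,z):
    o,d=ray(c,uv);return o+d*((z-o[2])/d[:,2])[:,None]
def proj(c,P): return cv2.projectPoints(np.array(P,float).reshape(-1,3),c["rvec"],c["tvec"],K(c),c["D"])[0][:,0]
def wristcam(env):
    s=env.read_state();c=env.read_camera("wrist")
    T=np.eye(4);T[:3,:3]=cv2.Rodrigues(s["eef_rot"])[0];T[:3,3]=s["eef_pos"]
    W=np.linalg.inv(T@c["tool_from_camera"]);c["rvec"]=cv2.Rodrigues(W[:3,:3])[0][:,0];c["tvec"]=W[:3,3];return c,s
E
python3 - <<'E'
from h import *
d=pickle.load(open("cams.pkl","rb"))
t=d["top"]["image"];s=d["scene"]["image"]
def cr(i,u,v,w,h,k):return cv2.resize(i[v:v+h,u:u+w],None,fx=k,fy=k,interpolation=cv2.INTER_CUBIC)
a=np.vstack([np.hstack([cr(t,210,165,160,110,3),cr(t,390,175,80,82,4)[:330,:320]]),np.hstack([cr(s,260,130,190,130,2.5 if 0 else 2)[:260,:380],cr(s,150,140,105,65,4)])])
cv2.imwrite("pics/crop.png",a[:,:,::-1]);print(a.shape)
E
```

```text
Traceback (most recent call last):
ValueError: all the input array dimensions except for the concatenation axis must match exactly, but along dimension 0, the array at index 0 has size 330 and the array at index 1 has size 328
```

Run:
```python
from h import *
d=pickle.load(open("cams.pkl","rb"))
t=d["top"]["image"];s=d["scene"]["image"]
def cr(i,u,v,w,h,k):return cv2.resize(i[v:v+h,u:u+w],None,fx=k,fy=k,interpolation=cv2.INTER_CUBIC)
a=np.vstack([np.hstack([cr(t,210,165,160,110,3),cr(t,390,175,80,83,4)[:330,:320]]),np.hstack([cr(s,260,130,190,130,2),cr(s,150,140,105,65,4)])])
cv2.imwrite("pics/crop.png",a[:,:,::-1]);print(a.shape)
```

```text
(590, 800, 3)
```

View pics/crop.png

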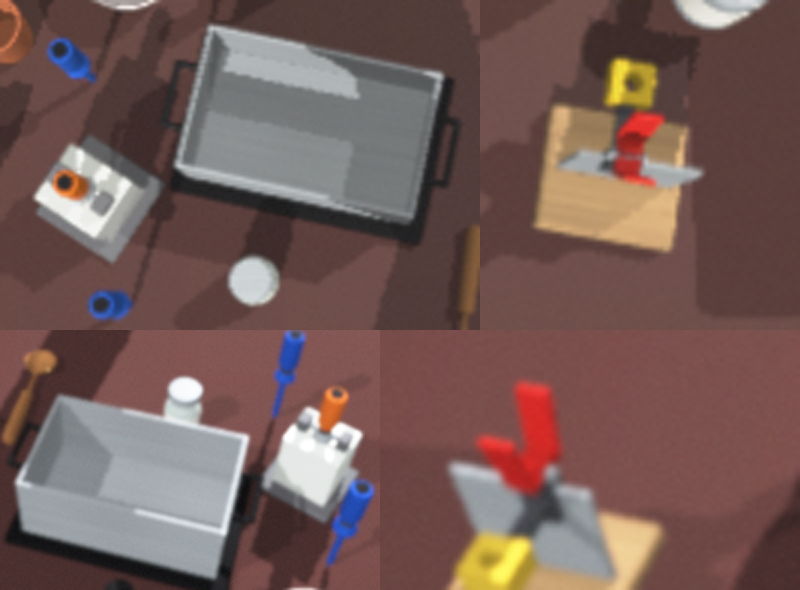

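Close crop: the orange probe is in the white dock between its two grey housings; the blue ones stand outside it. The holder is on the plate, with its guide block pointing +x, away from the robot.

Run:
```python
from h import *
from scipy.optimize import least_squares
d=pickle.load(open("cams.pkl","rb"));T=d["top"];S=d["scene"]
A=lambda p:np.array(p)/3+[210,165]
B=lambda p:(np.array(p)-[480,0])/4+[390,175]
C=lambda p:(np.array(p)-[0,330])/2+[260,130]
D=lambda p:(np.array(p)-[380,330])/4+[150,140]
def fit(name,obs,x0):
    def res(x):
        c,s=np.cos(x[2]),np.sin(x[2]);r=[]
        for cam,P,uv in obs:
            P=np.array(P,float);W=np.c_[c*P[:,0]-s*P[:,1]+x[0],s*P[:,0]+c*P[:,1]+x[1],P[:,2]];r.append((proj(cam,W)-uv).ravel())
        return np.concatenate(r)
    o=least_squares(res,x0);print(name,o.x.round(4),"yaw deg",np.degrees(o.x[2]).round(1),"res",np.abs(o.fun).max().round(2));print(o.fun.reshape(-1,2).round(1).tolist());return o.x
h=.112
rim=[[.08,.13,h],[.08,-.13,h],[-.08,-.13,h],[-.08,.13,h]]
p=fit("pan",[(T,rim,A([(210,27),(443,72),(410,222),(178,172)])),(S,rim,C([(227,528),(20,486),(62,398),(247,436)]))],[.6,0,-.2])
c,s=np.cos(p[2]),np.sin(p[2]);print("pan_rim",p[:2]-.078*np.array([c,s]))
ft=[[.055,.06,.018],[.055,-.06,.018],[-.055,-.06,.018],[-.055,.06,.018]]
fit("stand",[(T,ft,B([(553,105),(690,128),(670,250),(535,228)])),(S,[[0,-.05,.105],[0,.05,.105]],D([(450,465),(590,492)]))],[.6,-.35,-.1])
fit("holder guide",[(T,[[.064,0,.105]],B([(633,82)])),(S,[[.064,0,.105]],D([(491,555)]))],[.6,-.35,-.1])
fit("probe top",[(T,[[0,0,.173]],A([(66,183)])),(S,[[0,0,.173]],C([(337,396)]))],[.6,.25,0])
print("plate ends top",atz(T,B([(560,160),(702,175)]),.105))
print("dock foot",atz(T,A([(160,186),(113,262)]),.02))
print("housings scene",atz(S,C([(305,416),(344,437)]),.115))
print("jar",atz(T,A([(253,281)]),.075))
```

```text
pan [ 0.5393  0.0523 -0.185 ] yaw deg -10.6 res 2.69
[[-1.6, -0.7], [-1.5, -0.5], [0.3, -2.3], [-1.7, -1.7], [-0.0, 0.7], [-1.5, -2.4], [-2.1, -2.7], [0.4, -2.0]]
pan_rim [0.46261609 0.06668943]
stand [ 0.5097 -0.3291 -0.1631] yaw deg -9.3 res 1.58
[[-0.3, -0.9], [-0.6, -0.7], [0.4, -0.2], [-0.2, -0.7], [0.1, -1.6], [-0.5, -1.3]]
holder guide [ 0.5196 -0.299  -0.4282] yaw deg -24.5 res 0.86
[[-0.3, -0.8], [-0.2, -0.9]]
probe top [0.4639 0.2963 0.    ] yaw deg 0.0 res 1.57
[[-0.7, -1.5], [-0.5, -1.6]]
plate ends top [[ 0.51010178 -0.26491473  0.105     ]
 [ 0.49930383 -0.38002186  0.105     ]]
dock foot [[0.47301446 0.22328552 0.02      ]
 [0.38516862 0.27367835 0.02      ]]
housings scene [[0.45110115 0.27098109 0.115     ]
 [0.48404058 0.31857656 0.115     ]]
jar [[0.36553883 0.10847698 0.075     ]]
```

Emit:
play_rows(
  deltas=[
    [0,0.025,-0.026,0.008,-0.06],
    [0,0.025,-0.026,0.008,-0.06],
    [0,0.025,-0.026,0.008,-0.06],
    [0,0.025,-0.026,0.008,-0.06],
    [0,0.025,-0.026,0.008,-0.06],
    [0,0.025,-0.026,0.008,-0.06],
    [0,0.025,-0.026,0.008,-0.06],
    [0,0.025,-0.026,0.008,-0.06],
    [0,0.025,-0.026,0.008,-0.06],
    [0,0.025,-0.026,0.008,-0.06],
    [0,0.025,-0.026,0.008,-0.06],
    [0,0,0,0,0],
    [0,0,0,0,0],
  ],
)

```text
time_s: 1.18
eef_pos: [0.422, 0.3199, 0.316]
eef_rot: [1.366, 2.828, 0.0]
ft_force: [-0.8, -0.3, -0.8]
gripper_width: 0.0887
grip_force: 0.0
```

Run:
```python
from h import *
from cell import env
c,s=wristcam(env);pickle.dump((c,s),open("w1.pkl","wb"));cv2.imwrite("pics/w1.png",c["image"][:,:,::-1])
```

```text
(no output)
```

View pics/w1.png

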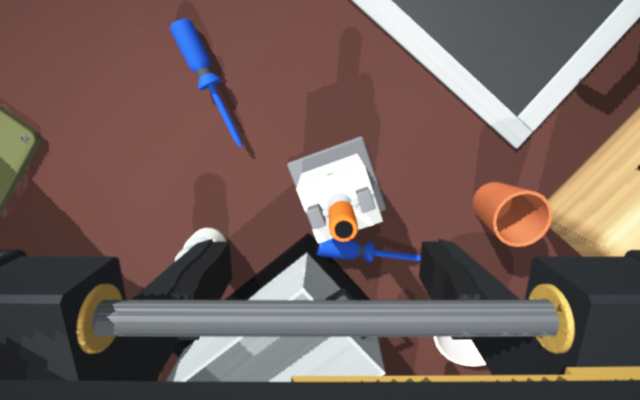

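Wrist view: the orange head's black top is at (343,231), with the dock's housings at (316,216) and (364,200). The blue probes lie flat on the table, and a pan rim corner shows at (307,252).

Run:
```python
from h import *
c,s=pickle.load(open("w1.pkl","rb"))
print("probe",atz(c,[(343,231)],.173),"housings",atz(c,[(315,211),(364,194)],.115),"pan corner",atz(c,[(307,252)],.112))
p=[.5393,.0523,-.185];C,S=np.cos(p[2]),np.sin(p[2]);R=np.array([[C,-S],[S,C]])
W=[R@q+p[:2] for q in([-.08,.13],[.08,.13])];print(W);print(proj(c,[[*w,.112] for w in W]))
```

```text
probe [[0.46156351 0.29555108 0.173     ]] housings [[0.43915984 0.27925828 0.115     ]
 [0.46869257 0.32724369 0.115     ]] pan corner [[0.46273735 0.23412389 0.112     ]]
[array([0.48457815, 0.19479744]), array([0.64184795, 0.16536599])]
[[301.29400179 286.71604792]
 [385.28705409 371.12300177]]
```

Emit:
play_rows(
  deltas=[
    [0,0.01,-0.038,0,-0.05],
    [0,0.01,-0.038,0,-0.05],
    [0,0.01,-0.038,0,-0.05],
    [0,0.01,-0.038,0,-0.05],
    [0,0.0,-0.038,0,-0.05],
    [0,0,-0.038,0,-0.05],
    [0,0.0,-0.038,0,-0.05],
    [0,0,-0.038,0,-0.05],
    [0,0.0,-0.038,0,-0.05],
    [0,0,-0.038,0,-0.05],
    [0,0.0,-0.038,0,-0.05],
    [0,0,-0.038,0,-0.05],
    [0,0.0,-0.038,0,-0.05],
    [0,0,-0.038,0,-0.05],
    [0,0,-0.03,0,-0.05],
    [0,0,-0.023,0,-0.08],
    [0,0,0,0,0],
    [0,0,0,0,0],
  ],
)

```text
time_s: 2.73
eef_pos: [0.4607, -0.2621, 0.3151]
eef_rot: [-2.383, -2.045, -0.0]
ft_force: [0.3, 1.7, 0.6]
gripper_width: 0.0882
grip_force: 0.0
```

Run:
```python
from h import *
from cell import env
c,s=wristcam(env);pickle.dump((c,s),open("w2.pkl","wb"));cv2.imwrite("pics/w2.png",c["image"][:,:,::-1])
print(s["eef_pos"],cv2.Rodrigues(s["eef_rot"])[0][:,1])
```

```text
[ 0.46069681 -0.2621412   0.31506891] [ 0.98841471 -0.15177289 -0.00116282]
```

View pics/w2.png

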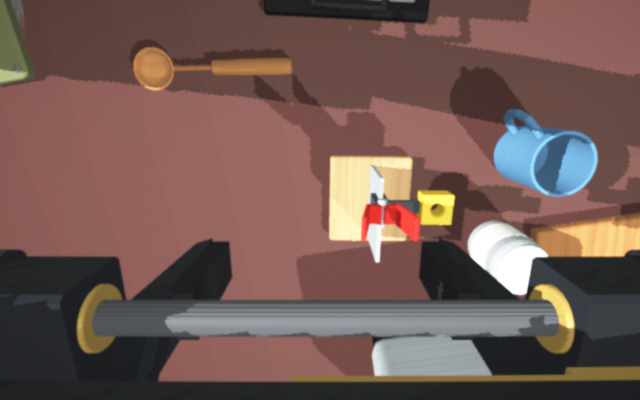

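Wrist view: the holder's red plates are around (370,220) and (405,222), with the guide hole at (437,210). The stand plate's top edge runs about (372,168) to (377,260), and the foot's corners are (330,156), (412,157), (411,241) and (330,240).

Run:
```python
from h import *
c,s=pickle.load(open("w2.pkl","rb"))
f=atz(c,[(330,156),(412,157),(411,241),(330,240)],.018);print(f.round(4),f.mean(0),[np.degrees(np.arctan2(*(v[[1,0]]))) for v in(f[1]-f[0],f[2]-f[3])],np.linalg.norm(f-np.roll(f,1,0),axis=1))
g=atz(c,[(437,210)],.105)[0];print("guide",g)
pl=atz(c,[(370,167),(378,260)],.105);print("plate",pl,np.linalg.norm(pl[0]-pl[1]))
# predicted points for holder at guess
for yaw in(-.15,-.17):
    o=g-.064*np.array([np.cos(yaw),np.sin(yaw),0]);R=np.array([[np.cos(yaw),-np.sin(yaw),0],[np.sin(yaw),np.cos(yaw),0],[0,0,1]])
    print(yaw,o,proj(c,[R@np.array(q)+o for q in([-.0275,.012,.068],[-.0275,-.012,.068],[.0275,.012,.068],[.0275,-.012,.068],[0,.03,0],[0,-.06,0])]).round(0).tolist())
i=c["image"][140:270,310:470];i=cv2.resize(i,None,fx=5,fy=4.6,interpolation=cv2.INTER_CUBIC)
cv2.imwrite("pics/w2c.png",cv2.resize(c["image"][145:265,310:470],None,fx=5,fy=5,interpolation=cv2.INTER_CUBIC)[:,:,::-1])
```

```text
[[ 0.4657 -0.2598  0.018 ]
 [ 0.5731 -0.2775  0.018 ]
 [ 0.5616 -0.3969  0.018 ]
 [ 0.448  -0.378   0.018 ]] [ 0.51208048 -0.32806093  0.018     ] [np.float64(-9.371117080124906), np.float64(-9.453091398749367)] [0.11955164 0.10886491 0.11997877 0.11516546]
guide [ 0.57604926 -0.32507234  0.105     ]
plate [[ 0.50748887 -0.2653531   0.105     ]
 [ 0.50394273 -0.37590356  0.105     ]] 0.1106073207308938
-0.15 [ 0.51276792 -0.3155083   0.105     ] [[362.0, 220.0], [361.0, 244.0], [422.0, 220.0], [420.0, 244.0], [381.0, 184.0], [378.0, 259.0]]
-0.17 [ 0.51297184 -0.31424467  0.105     ] [[362.0, 218.0], [361.0, 242.0], [422.0, 219.0], [419.0, 243.0], [382.0, 183.0], [377.0, 258.0]]
```

View pics/w2c.png

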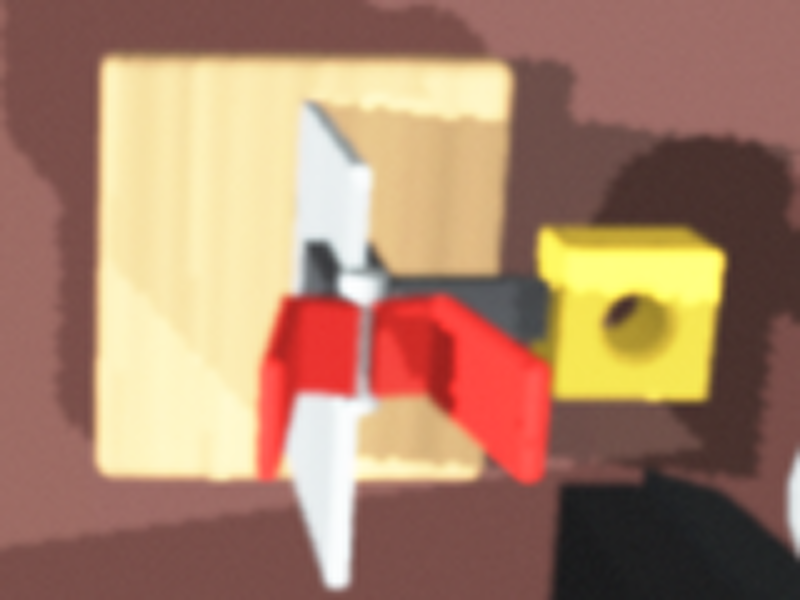

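Emit:
play_rows(
  deltas=[
    [0,0.026,-0.026,0,-0.006],
    [0,0.0255,-0.0265,0,-0.006],
    [0,0,0,-0.03,0],
    [0,0,0,-0.03,0],
    [0,0,0,-0.03,0],
    [0,0,0,-0.03,0],
    [0,0,0,-0.02,0],
    [0,0,0,-0.017,0],
    [0,0,0,0,0],
    [0,0,0,0,0],
  ],
)

```text
time_s: 3.62
eef_pos: [0.5124, -0.3128, 0.1583]
eef_rot: [-2.392, -2.032, -0.001]
ft_force: [-0.2, 0.2, 0.1]
gripper_width: 0.0885
grip_force: 0.0
```

Emit:
play_rows(
  deltas=[
    [0.2,0,-0.002,0,0],
    [0.5,0,0,0,0],
    [1,0,0,0,0],
    [1,0,0,0,0],
    [1,0,0,0,0],
    [1,0,0,0,0],
    [1,0,0,0,0],
    [1,0,0,0,0],
    [1,0,0,0,0],
    [1,0,0,0,0],
    [1,0,0,0,0],
    [1,0,0,0,0],
  ],
)

```text
time_s: 4.62
eef_pos: [0.5089, -0.3178, 0.1598]
eef_rot: [-2.396, -2.025, 0.005]
ft_force: [-8.6, 2.6, 19.4]
gripper_width: 0.0099
grip_force: 10.0
```

Run:
```python
from h import *
from cell import env
c,s=wristcam(env);print(s["gripper_width"],s["grip_force"],s["ft_force"])
S=env.read_camera("scene")["image"]
a=np.vstack([cv2.resize(S[130:230,130:263],(800,600))[:300*2],]) if 0 else np.hstack([cv2.resize(c["image"],(400,250)),cv2.resize(S[135:220,130:266],(400,250),interpolation=cv2.INTER_CUBIC)])
cv2.imwrite("pics/w3.png",a[:,:,::-1])
```

```text
0.009938861626837018 10.030678529874422 [-8.58411608  2.60346803 19.4050984 ]
```

View pics/w3.png

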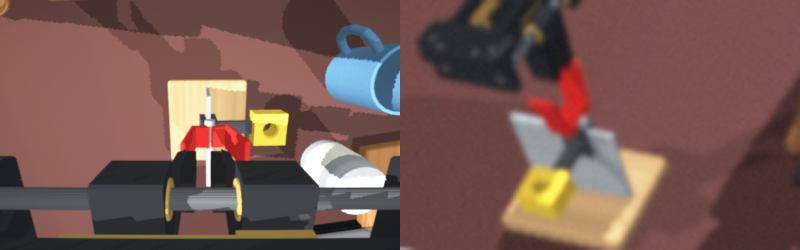

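The wrist view shows the fingers, tips around (190,155) and (228,155) in the left half, closed on the near side of the red plates rather than around them. I'll check by projection.

Run:
```python
from h import *
from cell import env
c,s=wristcam(env);R=cv2.Rodrigues(s["eef_rot"])[0];p=s["eef_pos"]
print(R[:,1],p)
print("tips",[ (proj(c,[p+R@np.array([x,y,.022])])[0]*.625).round(0).tolist() for x in(-.009,.009) for y in(-.005,.005)])
yaw=-.165;o=np.array([.5125,-.3147,.105]);Q=np.array([[np.cos(yaw),-np.sin(yaw),0],[np.sin(yaw),np.cos(yaw),0],[0,0,1]])
for q in([-.0275,.012,.068],[-.0275,-.012,.068],[.0275,.012,.068],[.0275,-.012,.068],[0,0,.05],[.064,0,0]):print(q,(proj(c,[Q@np.array(q)+o])*.625).round(0))
i=cv2.resize(c["image"][170:400,170:490],None,fx=2.5,fy=2.5,interpolation=cv2.INTER_CUBIC);cv2.imwrite("pics/w4.png",i[:,:,::-1])
print(c["tool_from_camera"])
```

```text
[ 0.98595972 -0.16692144 -0.00454506] [ 0.50875993 -0.31814561  0.16060246]
tips [[199.0, 155.0], [210.0, 155.0], [199.0, 136.0], [211.0, 136.0]]
[-0.0275, 0.012, 0.068] [[171. 143.]]
[-0.0275, -0.012, 0.068] [[173. 173.]]
[0.0275, 0.012, 0.068] [[248. 142.]]
[0.0275, -0.012, 0.068] [[246. 173.]]
[0, 0, 0.05] [[209. 149.]]
[0.064, 0, 0] [[270. 130.]]
[[ 3.51539125e-04 -9.62585862e-01 -2.70976630e-01  6.97221341e-02]
 [ 9.99999791e-01  4.85419743e-04 -4.27044685e-04 -1.40320942e-03]
 [ 5.42604583e-04 -2.70976423e-01  9.62585832e-01 -1.57187123e-01]
 [ 0.00000000e+00  0.00000000e+00  0.00000000e+00  1.00000000e+00]]
```

View pics/w4.png

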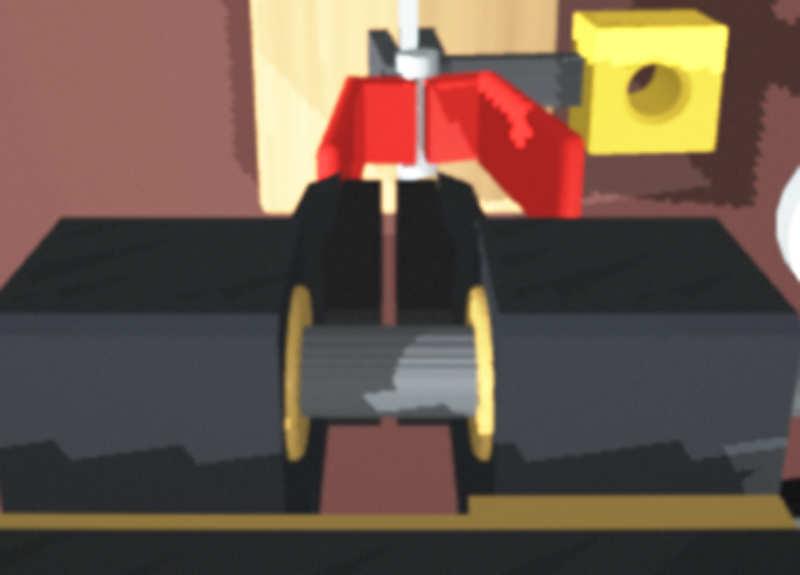

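The red plates project where I measured them, but the fingers show further toward -y than expected. I'll check where the fingers really are in tool coordinates from the open and closed views.

Run:
```python
from h import *
c,s=pickle.load(open("w2.pkl","rb"));print("f",K(c)[0,0],c["cx"],c["cy"],c["D"])
Tc=c["tool_from_camera"]
def toolray(uv):
    p=cv2.undistortPoints(np.array(uv,float).reshape(-1,1,2),K(c),c["D"])[:,0];return Tc[:3,3],np.c_[p,np.ones(len(p))]@Tc[:3,:3].T
o,d=toolray([(230,241),(421,241),(205,241),(447,241)])
for z in(0,.01,.022,.03):
    print(z,(o+d*((z-o[2])/d[:,2])[:,None]).round(4).tolist())
# grid of predicted pad corners
W=np.linalg.inv(Tc)
for x in(-.009,.009):
  for y in(-.044,.044,-.0615,.0615):
    for z in (.022,):
      print(x,y,z,cv2.projectPoints(np.array([[x,y,z]]),cv2.Rodrigues(W[:3,:3])[0],W[:3,3],K(c),c["D"])[0].ravel().round(0))
cc=c["image"][200:300,150:500];cv2.imwrite("pics/w2f.png",cv2.resize(cc,(800,230),interpolation=cv2.INTER_CUBIC)[:,:,::-1])
```

```text
f 343.54132721230593 325.09346834202586 200.2079431767751 [-0.01259089  0.          0.          0.          0.        ]
0 [[0.0046, -0.0483, 0.0], [0.0047, 0.0458, 0.0], [0.0046, -0.0606, 0.0], [0.0047, 0.0586, 0.0]]
0.01 [[0.0005, -0.0513, 0.01], [0.0005, 0.0488, 0.01], [0.0004, -0.0644, 0.01], [0.0005, 0.0624, 0.01]]
0.022 [[-0.0045, -0.0549, 0.022], [-0.0045, 0.0523, 0.022], [-0.0045, -0.0689, 0.022], [-0.0045, 0.067, 0.022]]
0.03 [[-0.0078, -0.0572, 0.03], [-0.0078, 0.0547, 0.03], [-0.0079, -0.0719, 0.03], [-0.0078, 0.07, 0.03]]
-0.009 -0.044 0.022 [250. 248.]
-0.009 0.044 0.022 [406. 248.]
-0.009 -0.0615 0.022 [219. 248.]
-0.009 0.0615 0.022 [437. 248.]
0.009 -0.044 0.022 [248. 218.]
0.009 0.044 0.022 [408. 218.]
0.009 -0.0615 0.022 [216. 218.]
0.009 0.0615 0.022 [439. 218.]
```

Run:
```python
from h import *
from cell import env
print("overhang",env.finger_overhang,[a for a in dir(env) if a[0]!="_"])
s=env.read_state();S=env.read_camera("scene");I=S["image"].astype(int)
R=cv2.Rodrigues(s["eef_rot"])[0];p=s["eef_pos"];print(p,s["gripper_width"],s["ft_force"])
for z in(-.02,0,.022):print(z,proj(S,[p+R@np.array([x,0,z]) for x in(-.009,.009)]).round(1).tolist())
o=np.array([.5125,-.3147,.105]);yaw=-.165;Q=np.array([[np.cos(yaw),-np.sin(yaw),0],[np.sin(yaw),np.cos(yaw),0],[0,0,1]])
print("handle pts -x top, +x top",proj(S,[Q@np.array(q)+o for q in([-.0275,.012,.068],[-.0275,-.012,.068],[.0275,.012,.068],[.0275,-.012,.068])]).round(1).tolist())
for v in range(138,192):
    r="".join("R" if a[0]>130 and a[1]<70 and a[2]<70 else "Y" if a[0]>150 and a[1]>130 and a[2]<80 else "#" if a.max()<60 else "+" if abs(a[0]-a[2])<25 else "." for a in I[v,155:225]);print(v,r)
```

```text
overhang 0.022 ['MotionError', 'close_job', 'finger_overhang', 'read_camera', 'read_state']
[ 0.50900379 -0.31832028  0.16093201] 0.000726688149399974 [-9.04155522  2.52337491 20.66465482]
-0.02 [[177.7, 154.2], [184.3, 155.5]]
0 [[179.9, 160.0], [186.3, 161.3]]
0.022 [[182.2, 166.1], [188.6, 167.4]]
handle pts -x top, +x top [[192.2, 151.7], [183.6, 150.1], [182.0, 166.7], [173.1, 164.9]]
138 .......############++##+++###+........................................
139 ......+###########++##++++####........................................
140 ......###########++###++######+.......................................
141 ......+##########++++++#######+.......................................
142 ......+##########+...+########+.......................................
143 ......+##########......#######+.......................................
144 ++#+..##########+.......######+.......................................
145 #################++++...######+.......................................
146 #################++++...+#####+.......................................
147 #################++++...####
[... 2642 characters left out ...]
++++.....................
183 ...............++++++++++++++++++++++++++++++++++.....................
184 ................+++++++++++++++++++++++++++++++++.....................
185 ................+++++++++++++++++++++#+++++++++++.....................
186 .................++++++++++++++++++++++++++++++++.....................
187 .................++++++++++++++++++++++++++++++++.....................
188 .................+++++++++++++++++++++++++++++++++....................
189 ..................++++++++++++++++++++++++++++++++....................
190 ...................+++++++++++++++++++++++++++++++....................
191 ........................++++++++++++++++++++++++++....................
```

Emit:
play_rows(
  deltas=[
    [1,0,0,0.01,0],
    [1,0,0,0.02,0],
    [1,0,0,0.03,0],
    [1,0,0,0.03,0],
    [1,0,0,0.03,0],
    [1,0,0,0.03,0],
    [1,0,0,0,0],
    [1,0,0,0,0],
  ],
)

```text
time_s: 5.48
eef_pos: [0.5129, -0.3182, 0.3107]
eef_rot: [2.395, 2.027, 0.003]
ft_force: [-1.3, 1.1, -0.7]
gripper_width: 0.0005
grip_force: 0.0
```

Run:
```python
from h import *
from cell import env
c,s=wristcam(env);S=env.read_camera("scene");pickle.dump((c,s,S),open("w5.pkl","wb"))
print(s["eef_pos"],s["ft_force"],s["gripper_width"])
i=np.vstack([cv2.resize(c["image"][100:300,180:500],(640,400)),cv2.resize(S["image"][120:220,130:290],(640,400),interpolation=cv2.INTER_CUBIC)[:200]])
cv2.imwrite("pics/w5.png",cv2.resize(np.hstack([cv2.resize(c["image"][60:400,170:490],(400,425)),cv2.resize(S["image"][110:220,140:244],(400,425),interpolation=cv2.INTER_CUBIC)]),(800,425))[:,:,::-1])
R=cv2.Rodrigues(s["eef_rot"])[0];p=s["eef_pos"]
for z in(-.02,0,.022):print(z,proj(S,[p+R@np.array([x,0,z]) for x in(-.009,.009)]).round(1).tolist(),proj(c,[p+R@np.array([x,0,z]) for x in(-.009,.009)]).round(1).tolist())
```

```text
[ 0.51294434 -0.3181873   0.31066014] [-1.26617327  1.09414567 -0.68151177] 0.00048780456014928307
-0.02 [[158.4, 105.2], [165.8, 106.5]] [[328.3, 286.6], [328.5, 249.4]]
0 [[161.2, 112.7], [168.5, 114.0]] [[328.0, 266.2], [328.1, 232.7]]
0.022 [[164.1, 120.6], [171.3, 122.0]] [[327.7, 248.4], [327.8, 218.2]]
```

View pics/w5.png

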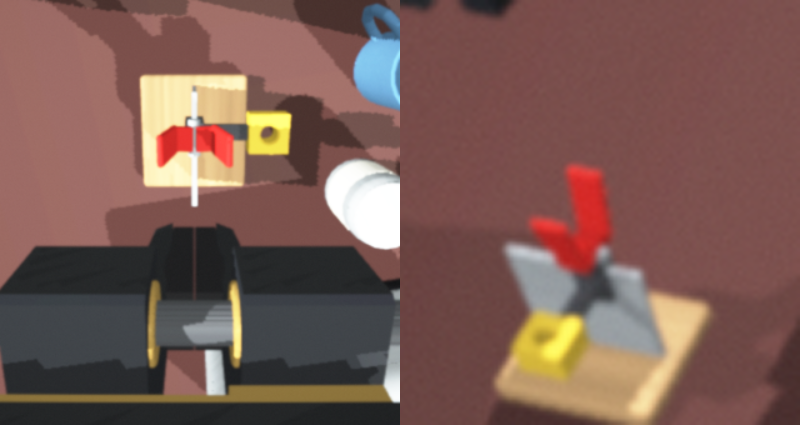

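The holder is still clipped on the plate, undisturbed. Both cameras show the finger ends about at the TCP rather than 22 mm ahead of it, so I'll grasp 21 mm lower, which is clear of the guide block either way.

Emit:
play_rows(
  deltas=[
    [0,0,0.0035,0,0],
    [0,0,0,0,0],
    [0,0,0,0,0],
    [0,0,0,0,0],
    [0,0,0,0,0],
    [0,0,0,0,0],
    [0,0,0,0,0],
    [0,0,0,-0.03,0],
    [0,0,0,-0.03,0],
    [0,0,0,-0.03,0],
    [0,0,0,-0.03,0],
    [0,0,0,-0.02,0],
    [0,0,0,-0.02,0],
    [0,0,0,-0.014,0],
    [0,0,0,0,0],
    [0,0,0,0,0],
  ],
)

```text
time_s: 6.92
eef_pos: [0.5117, -0.3141, 0.1345]
eef_rot: [-2.397, -2.029, 0.001]
ft_force: [0.6, -1.2, 0.2]
gripper_width: 0.0884
grip_force: 0.0
```

Emit:
play_rows(
  deltas=[
    [0.3,0,0,0.002,0],
    [0.4,0,0,0,0],
    [0.5,0,0,0,0],
    [0.55,0,0,0,0],
    [0.6,0,0,0,0],
    [0.6,0,0,0,0],
    [0.6,0,0,0,0],
    [0.6,0,0,0,0],
  ],
)

```text
time_s: 7.58
eef_pos: [0.5137, -0.3152, 0.139]
eef_rot: [2.394, 2.027, 0.003]
ft_force: [0.1, 1.0, 15.2]
gripper_width: 0.0373
grip_force: 11.9
```

Emit:
play_rows(
  deltas=[
    [0.65,0,0,0.001,0],
    [0.8,0,0,0.001,0],
    [1,0,0,0,0],
    [1,0,0,0,0],
    [1,0,0,0,0],
    [1,0,0,0,0],
  ],
)

```text
time_s: 8.08
eef_pos: [0.5131, -0.3149, 0.1398]
eef_rot: [2.396, 2.028, 0.002]
ft_force: [1.3, -0.2, 6.9]
gripper_width: 0.0329
grip_force: 30.0
```

Emit:
play_rows(
  deltas=[
    [1,0,0,0.005,0],
    [1,0,0,0.01,0],
    [1,0,0,0.015,0],
    [1,0,0,0.02,0],
    [1,0,0,0.025,0],
    [1,0,0,0.025,0],
    [1,0,0,0.02,0],
    [1,0,0,0,0],
    [1,0,0,0,0],
  ],
)

```text
time_s: 8.83
eef_pos: [0.5113, -0.314, 0.2594]
eef_rot: [-2.398, -2.029, 0.0]
ft_force: [-0.7, 0.7, -0.8]
gripper_width: 0.0336
grip_force: 30.0
```

```bash
cat > m.py <<'E'
from h import *
from cell import env
c,s=wristcam(env);S=env.read_camera("scene");T=env.read_camera("top");pickle.dump((c,s,S,T),open("last.pkl","wb"))
R=cv2.Rodrigues(s["eef_rot"])[0];print(s["time_s"],s["eef_pos"].round(4),"head",np.degrees(np.arctan2(R[1,1],R[0,1])).round(2),s["ft_force"].round(1),s["gripper_width"].round(4),s["grip_force"])
def blob(cam,f):
    I=cam["image"].astype(int);m=f(I[...,0],I[...,1],I[...,2]).astype(np.uint8)
    n,l,st,ce=cv2.connectedComponentsWithStats(m);k=np.argsort(-st[1:,4])[:3]+1;return [(st[j].tolist(),ce[j].round(1).tolist()) for j in k]
for n,cam in(("wrist",c),("scene",S),("top",T)):
    print(n,"red",blob(cam,lambda r,g,b:(r>130)&(g<70)&(b<70)));print(n,"yel",blob(cam,lambda r,g,b:(r>150)&(g>130)&(b<80)))
E
python3 m.py
```

```text
Traceback (most recent call last):
  File "m.py", line 4, in <module>
    R=cv2.Rodrigues(s["eef_rot"])[0];print(s["time_s"],s["eef_pos"].round(4),"head",np.degrees(np.arctan2(R[1,1],R[0,1])).round(2),s["ft_force"].round(1),s["gripper_width"].round(4),s["grip_force"])
                                                                                                                                                          ^^^^^^^^^^^^^^^^^^^^^^^^
AttributeError: 'float' object has no attribute 'round'
```

```bash
sed -i 's/s\["gripper_width"\].round(4)/s["gripper_width"]/' m.py; python3 m.py
```

```text
8.9833 [ 0.5106 -0.3133  0.2572] head -9.51 [-0.3 -0.3 -1.3] 0.033639589963444586 29.999396614730358
wrist red [([284, 218, 84, 83, 4224], [325.4, 251.6])]
wrist yel [([406, 192, 67, 68, 3626], [438.4, 225.5]), ([210, 295, 6, 29, 74], [212.8, 308.0]), ([209, 333, 7, 19, 61], [211.9, 343.3])]
scene red [([167, 117, 18, 28, 305], [175.1, 131.0]), ([521, 100, 15, 9, 58], [528.0, 105.1])]
scene yel [([153, 154, 22, 19, 289], [163.3, 162.4]), ([423, 161, 10, 5, 19], [426.8, 163.9])]
top red [([100, 349, 14, 14, 155], [106.3, 354.9]), ([435, 203, 4, 7, 19], [436.1, 206.3])]
top yel [([433, 182, 6, 12, 39], [435.2, 188.0]), ([231, 229, 3, 2, 3], [232.0, 229.3]), ([439, 193, 1, 1, 1], [439.0, 193.0])]
```

Emit:
play_rows(
  deltas=[
    [1,-0.005,0.035,0.003,0],
    [1,-0.005,0.038,0.003,-0.003],
    [1,-0.005,0.038,0.003,-0.003],
    [1,-0.005,0.038,0.003,-0.003],
    [1,-0.005,0.038,0.003,-0.003],
    [1,-0.005,0.038,0.003,-0.003],
    [1,-0.005,0.038,0.003,-0.003],
    [1,-0.005,0.038,0.003,0],
    [1,-0.005,0.035,0.003,0],
    [1,-0.004,0.01,0.003,0],
    [1,0,0,0,0],
    [1,0,0,0,0],
    [1,0,0,0,0],
  ],
)

```text
time_s: 10.22
eef_pos: [0.463, 0.0303, 0.2886]
eef_rot: [2.418, 2.005, -0.001]
ft_force: [-0.1, -0.2, -2.0]
gripper_width: 0.0338
grip_force: 30.0
```

```bash
python3 m.py; python3 -c "
from h import *
c,s,S,T=pickle.load(open('last.pkl','rb'));cv2.imwrite('pics/w6.png',cv2.resize(c['image'],(800,500),interpolation=cv2.INTER_CUBIC)[:,:,::-1])"
```

```text
10.2167 [0.463  0.0303 0.2886] head -10.66 [-0.1 -0.2 -2. ] 0.03377231017616162 29.999147169291973
wrist red [([284, 218, 84, 83, 4208], [324.6, 250.9])]
wrist yel [([405, 193, 71, 66, 3445], [439.8, 226.5]), ([618, 72, 22, 55, 826], [630.8, 99.8]), ([209, 328, 7, 24, 84], [211.7, 340.9])]
scene red [([316, 117, 14, 14, 104], [322.5, 124.0]), ([520, 100, 16, 9, 67], [528.0, 104.9])]
scene yel [([306, 140, 19, 18, 269], [314.9, 148.1]), ([423, 162, 10, 4, 18], [427.1, 163.9]), ([117, 302, 1, 1, 1], [117.0, 302.0])]
top red [([100, 349, 14, 14, 156], [106.3, 354.9])]
top yel [([231, 229, 2, 1, 2], [231.5, 229.0])]
```

View pics/w6.png

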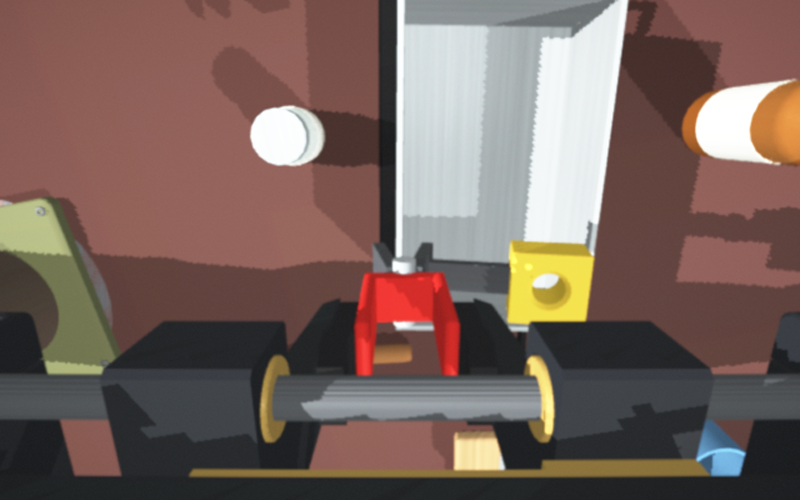

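The view shows the holder held squeezed: red plates at (365,320) and (450,320), block hole at (550,290). The pan's near wall rim runs from about (400,10) to (401,240), and the far wall from (628,0) to (597,230).

Run:
```python
from h import *
c,s,S,T=pickle.load(open("last.pkl","rb"));I=c["image"].astype(int).mean(2)
for v in(15,60,110,160,190):print(v,[int(x) for x in I[v,312:332]], "far",[int(x) for x in I[v,470:506]])
for u in(330,340,350):print("col",u,[int(x) for x in I[200:275,u]])
```

```text
15 [46, 44, 45, 45, 56, 128, 228, 252, 253, 252, 245, 201, 154, 146, 146, 145, 145, 144, 146, 145] far [115, 116, 119, 124, 147, 192, 223, 233, 234, 235, 235, 236, 235, 235, 235, 235, 236, 236, 235, 235, 234, 234, 234, 235, 237, 244, 249, 250, 249, 242, 192, 116, 89, 88, 85, 86]
60 [43, 41, 41, 44, 68, 154, 236, 252, 253, 252, 244, 219, 216, 220, 219, 219, 220, 221, 222, 221] far [238, 237, 237, 237, 238, 238, 237, 237, 237, 238, 238, 239, 239, 238, 237, 237, 237, 237, 238, 244, 249, 251, 250, 244, 199, 112, 74, 73, 72, 72, 74, 71, 67, 59, 55, 53]
110 [30, 30, 30, 33, 80, 180, 242, 251, 251, 246, 226, 205, 209, 211, 211, 210, 211, 213, 214, 213] far [237, 235, 235, 236, 238, 238, 238, 236, 237, 236, 237, 238, 240, 247, 250, 251, 248, 227, 133, 78, 75, 75, 75, 74, 75, 76, 74, 74, 74, 74, 74, 75, 75, 75, 74, 75]
160 [36, 36, 37, 49, 119, 220, 249, 252, 250, 240, 209, 203, 207, 205, 203, 204, 205, 208, 209, 206] far [236, 236, 236, 237, 237, 238, 244, 249, 251, 250, 235, 162, 92, 77, 77, 77, 77, 77, 76, 77, 76, 77, 76, 76, 77, 76, 76, 77, 77, 77, 77, 77, 75, 77, 77, 76]
190 [34, 33, 34,
[... 562 characters left out ...]
 79, 78, 79, 79, 77, 79, 78, 78, 78]
col 340 [65, 64, 64, 63, 65, 65, 65, 66, 66, 66, 67, 71, 71, 70, 71, 69, 68, 75, 82, 84, 86, 93, 101, 99, 101, 100, 99, 99, 100, 99, 99, 100, 99, 99, 100, 100, 99, 101, 100, 99, 100, 101, 100, 99, 99, 99, 98, 99, 99, 98, 99, 98, 101, 108, 115, 118, 128, 135, 135, 141, 169, 200, 204, 185, 138, 91, 79, 78, 79, 79, 79, 78, 78, 78, 77]
col 350 [170, 170, 171, 171, 171, 170, 157, 121, 76, 64, 74, 84, 86, 89, 87, 87, 87, 91, 98, 104, 109, 110, 112, 113, 116, 117, 119, 120, 120, 118, 113, 106, 94, 84, 77, 74, 73, 73, 72, 74, 72, 72, 73, 74, 72, 73, 72, 71, 70, 72, 71, 71, 73, 72, 70, 71, 71, 71, 72, 71, 72, 73, 72, 72, 71, 71, 72, 72, 71, 72, 71, 71, 72, 71, 72]
```

Run:
```python
from h import *
c,s,S,T=pickle.load(open("last.pkl","rb"))
n=atz(c,[(317.2,15),(317,60),(316.7,110),(316.3,160),(316.2,190)],.112)
f=atz(c,[(500.5,15),(494.5,60),(487.8,110),(481.3,160)],.112)
e=atz(c,[(340,264)],.112)[0];print(n.round(4),f.round(4),e)
ln=np.polyfit(n[:,1],n[:,0],1);print("near yaw",-np.degrees(np.arctan(-ln[0])), "far yaw",np.degrees(np.arctan(np.polyfit(f[:,1],f[:,0],1)[0])))
th=-np.arctan(ln[0]);u=np.array([np.cos(th),np.sin(th)]);v=np.array([-np.sin(th),np.cos(th)])
print("yaw",th,"width",(f.mean(0)[:2]-n.mean(0)[:2])@u)
N=n.mean(0)[:2];mid_along=e[:2]@v+.13
rim=u*(N@u+.002)+v*mid_along;print("rim",rim)
# held guide block hole / TCP in tool
Z=s["eef_pos"];R=cv2.Rodrigues(s["eef_rot"])[0]
for z in(.25,.265,.28):print(z,(R.T@(atz(c,[(440,231)],z)[0]-Z)).round(4))
print("pivot guess", [ (q,proj(c,[Z+R@np.array([0,0,q])]).round(0).tolist()) for q in(.01,.02,.03)])
```

```text
[[0.4813 0.174  0.112 ]
 [0.4741 0.1377 0.112 ]
 [0.4654 0.0946 0.112 ]
 [0.456  0.0482 0.112 ]
 [0.4501 0.0186 0.112 ]] [[0.6401 0.1447 0.112 ]
 [0.6327 0.1083 0.112 ]
 [0.624  0.065  0.112 ]
 [0.6149 0.0185 0.112 ]] [ 0.45946861 -0.06588018  0.112     ]
near yaw 11.37490487967324 far yaw 11.33822866720382
yaw -0.19852954225146743 width 0.16141867276960997
rim [0.46173117 0.06626931]
0.25 [-0.0049  0.0684  0.0386]
0.265 [0.0009 0.0631 0.0236]
0.28 [0.0066 0.0577 0.0086]
pivot guess [(0.01, [[328.0, 242.0]]), (0.02, [[328.0, 235.0]]), (0.03, [[328.0, 228.0]])]
```

Emit:
play_rows(
  deltas=[
    [1,0,0.018,0,-0.006],
    [1,0,0.018,0,-0.006],
    [1,0,0,0,0],
    [1,0,0,-0.025,0],
    [1,0,0,-0.025,0],
    [1,0,0,-0.025,0],
    [1,0,0,-0.012,0],
    [1,0,0,0,0],
    [1,0,0,0,0],
  ],
)

```text
time_s: 11.12
eef_pos: [0.4629, 0.0666, 0.2016]
eef_rot: [2.43, 1.991, -0.002]
ft_force: [0.8, -0.1, -0.2]
gripper_width: 0.0337
grip_force: 30.0
```

```bash
python3 m.py
python3 - <<'E'
from h import *
c,s,S,T=pickle.load(open("last.pkl","rb"));I=c["image"].astype(int)
for v in range(176,216,3):print(v,"".join("R" if a[0]>130 and a[1]<70 else "Y" if a[0]>150 and a[1]>130 and a[2]<80 else "#" if a.max()<50 else "d" if a.max()<100 else "W" if a.min()>225 else "+" if a.min()>140 else "." for a in I[v,275:375]))
print([int(x) for x in I[120,300:330].mean(1)])
E
```

```text
11.1167 [0.4629 0.0666 0.2016] head -11.33 [ 0.8 -0.1 -0.2] 0.03372278488875718 29.999419189989567
wrist red [([284, 218, 84, 83, 4145], [324.4, 250.8])]
wrist yel [([406, 193, 67, 66, 3553], [438.5, 225.4]), ([209, 307, 5, 40, 82], [211.1, 326.6]), ([426, 285, 10, 7, 11], [430.5, 287.2])]
scene red [([520, 99, 16, 10, 67], [528.0, 104.8]), ([331, 151, 11, 8, 64], [335.2, 154.2])]
scene yel [([323, 167, 16, 16, 194], [330.0, 174.7]), ([423, 161, 10, 5, 19], [426.8, 163.7]), ([97, 285, 1, 1, 1], [97.0, 285.0])]
top red [([100, 349, 14, 14, 156], [106.3, 354.9])]
top yel [([231, 229, 2, 1, 2], [231.5, 229.0])]
176 ..............................d#################d+WWWWW+++++++++++++++++++++++++++++++++++++++++++++
179 ..............................d#################d+WWWWW+++++++++++++++++++++++++++++++++++++++++++++
182 ..............................d#################d+WWWWW+++++++++++++++++++++++++++++++++++++++++++++
185 ..............................d#################d+WWWWW+++++++++++++++++++++++++++++++++++++++++++++
188 ..............................dd################d+WWWWW+++++
[... 412 characters left out ...]
WWW++++.ddddddddddd.++++++++++++++++++++++++++++
203 ............................dddddddddd##########d+WWWWW++.ddddddddddddd.++++++++++++++++++++++++++++
206 ..............................ddddddddddd............++..dddddddddddddd.++++++++++++++++++++++++++++
209 ...............................ddddddd.+++++++++++++......dddddddddddddddddddddddddddddddddddddddddd
212 .................................ddddd.+WWWWWWWWWW+++++...dddddddddddddddddddddddddddddddddddddddddd
215 ....................................dd.+WWWWWWWWW++++++...dddddddddddddddddddddddddddddddddddddddddd
[84, 84, 84, 81, 67, 45, 33, 34, 36, 37, 38, 36, 36, 36, 34, 37, 35, 34, 37, 38, 35, 36, 39, 86, 179, 232, 239, 239, 239, 235]
```

Emit:
play_rows(
  deltas=[
    [1,0.003,-0.0005,0,0],
    [1,0,0,-0.015,0],
    [1,0,0,-0.015,0],
    [1,0,0,-0.008,0],
    [1,0,0,-0.004,0],
    [1,0,0,0,0],
    [1,0,0,0,0],
  ],
)

```text
time_s: 11.85
eef_pos: [0.4662, 0.0674, 0.1602]
eef_rot: [2.428, 1.993, 0.001]
ft_force: [-0.2, 0.3, -0.4]
gripper_width: 0.0337
grip_force: 30.0
```

Emit:
play_rows(
  deltas=[
    [1,0,0,-0.004,0],
    [1,0,0,-0.003,0],
    [1,0,0,-0.002,0],
    [1,0,0,0,0],
  ],
)

```text
time_s: 12.18
eef_pos: [0.4657, 0.0674, 0.1506]
eef_rot: [-2.428, -1.993, 0.001]
ft_force: [0.3, 0.0, -0.3]
gripper_width: 0.0337
grip_force: 30.0
```

Emit:
play_rows(
  deltas=[
    [1,0,0,-0.002,0],
    [1,0,0,-0.002,0],
    [1,0,0,0,0],
    [1,0,0,0,0],
  ],
)

```text
time_s: 12.52
eef_pos: [0.4661, 0.0674, 0.1471]
eef_rot: [2.428, 1.993, 0.001]
ft_force: [-0.8, 0.1, 3.5]
gripper_width: 0.0336
grip_force: 30.0
```

Emit:
play_rows(
  deltas=[
    [1,0,0,-0.002,0],
    [1,0,0,-0.001,0],
    [1,0,0,0,0],
  ],
)

```text
time_s: 12.77
eef_pos: [0.4665, 0.0675, 0.1463]
eef_rot: [2.428, 1.992, 0.005]
ft_force: [-4.8, -0.1, 30.4]
gripper_width: 0.0336
grip_force: 30.0
```

Emit:
play_rows(
  deltas=[
    [0.62,0,0,0,0],
    [0.6,0,0,0,0],
    [0.58,0,0,0,0],
    [0.56,0,0,0,0],
    [0.54,0,0,0,0],
  ],
)

```text
time_s: 13.18
eef_pos: [0.4674, 0.0675, 0.1452]
eef_rot: [2.427, 1.992, 0.006]
ft_force: [-0.4, 0.1, 10.9]
gripper_width: 0.0406
grip_force: 10.3
```

Emit:
play_rows(
  deltas=[
    [0.52,0,0,-0.001,0],
    [0.5,0,0,-0.001,0],
    [0.48,0,0,0,0],
    [0.46,0,0,0,0],
    [0.44,0,0,0,0],
    [0.42,0,0,0,0],
  ],
)

```text
time_s: 13.68
eef_pos: [0.4662, 0.0673, 0.1417]
eef_rot: [2.428, 1.993, 0.001]
ft_force: [1.1, 0.1, -1.0]
gripper_width: 0.0512
grip_force: 5.1
```

```bash
python3 m.py
```

```text
13.6833 [0.4662 0.0673 0.1417] head -11.23 [ 1.1  0.1 -1. ] 0.05115621475518406 5.0586053263566555
wrist red [([325, 220, 66, 81, 2992], [359.0, 255.5]), ([259, 220, 61, 81, 2944], [287.3, 255.7])]
wrist yel [([397, 192, 67, 65, 2903], [433.4, 221.8]), ([167, 314, 4, 13, 24], [169.2, 318.9]), ([167, 328, 3, 11, 22], [168.1, 332.2])]
scene red [([520, 99, 16, 10, 66], [528.0, 104.8]), ([332, 172, 7, 3, 15], [334.8, 173.3])]
scene yel [([323, 186, 13, 15, 157], [329.1, 193.2]), ([423, 162, 10, 4, 19], [426.9, 163.9]), ([1, 334, 1, 1, 1], [1.0, 334.0])]
top red [([100, 349, 14, 14, 156], [106.3, 354.9])]
top yel [([231, 229, 2, 1, 2], [231.5, 229.0])]
```

Emit:
play_rows(
  deltas=[
    [0.3,0,0,0,0],
    [0,0,0,0,0],
    [0,0,0,0,0],
    [0,0,0,0,0],
    [0,0,0,0.01,0],
    [0,0,0,0.03,0],
    [0,0,0,0.035,0],
    [0,0,0,0.035,0],
    [0,0,0,0.035,0],
    [0,0,0,0.025,0],
    [0,0,0,0,0],
    [0,0,0,0,0],
  ],
)

```text
time_s: 14.83
eef_pos: [0.4663, 0.0676, 0.3128]
eef_rot: [2.427, 1.993, 0.004]
ft_force: [-0.2, 1.1, -0.9]
gripper_width: 0.0876
grip_force: 0.0
```

```bash
python3 m.py
python3 - <<'E'
from h import *
c,s,S,T=pickle.load(open("last.pkl","rb"));I=c["image"].astype(int)
Z=s["eef_pos"];print("guide if at rim",)
yaw=-.1985;Q=np.array([[np.cos(yaw),-np.sin(yaw),0],[np.sin(yaw),np.cos(yaw),0],[0,0,1]]);o=np.array([.4617,.0663,.112])
for q in([.064,0,0],[.047,.017,0],[.081,.017,0],[.081,-.017,0],[.047,-.017,0]):print(q,proj(c,[Q@np.array(q)+o]).round(1),proj(S,[Q@np.array(q)+o]).round(1))
def ch(a):return "R" if a[0]>130 and a[1]<70 else "Y" if a[0]>150 and a[1]>130 and a[2]<80 else "y" if a[0]>a[2]*1.8 and a[1]>a[2]*1.5 else "#" if a.max()<50 else "d" if a.max()<100 else "W" if a.min()>225 else "+" if a.min()>140 else "."
for v in range(175,262,2):print(v,"".join(ch(a) for a in I[v,275:435:1]))
E
```

```text
14.8333 [0.4663 0.0676 0.3128] head -11.21 [-0.2  1.1 -0.9] 0.08760015644743022 0.0
wrist red [([293, 165, 28, 35, 624], [306.4, 178.8]), ([325, 165, 29, 24, 382], [334.9, 175.0])]
wrist yel [([594, 110, 43, 48, 1478], [615.4, 132.4]), ([366, 164, 31, 23, 297], [379.9, 175.8]), ([566, 308, 7, 40, 108], [569.3, 327.7])]
scene red [([329, 149, 15, 26, 248], [336.5, 161.1]), ([521, 99, 15, 10, 66], [528.1, 104.8])]
scene yel [([323, 185, 12, 16, 124], [328.0, 192.9]), ([423, 161, 10, 5, 19], [426.8, 163.9]), ([101, 339, 1, 1, 1], [101.0, 339.0])]
top red [([100, 349, 13, 14, 142], [105.8, 355.2])]
top yel [([231, 229, 2, 1, 2], [231.5, 229.0])]
guide if at rim
[0.064, 0, 0] [[382.4 174.4]] [[328.9 188.5]]
[0.047, 0.017, 0] [[366.9 158.4]] [[337.  185.2]]
[0.081, 0.017, 0] [[399.3 158.5]] [[333.7 194.9]]
[0.081, -0.017, 0] [[397.4 190. ]] [[320.7 191.9]]
[0.047, -0.017, 0] [[365.8 189.9]] [[324.3 182.4]]
175 ...................RRRRRRRRRRRRRRRRRRRRRRRRRRR....RRRRRRRRRRRRRRRRR.........RRR.dddddddddddyYYyYyyYYyy.+++..yYYYYYYYYYYyYYyy.+++++++++++++++++++++++++++++++++++
177 .................
[... 6373 characters left out ...]
..........................d#############
255 ddddddddddddddddddddddddddddddddd############.+WWW+..............................................................................................dd#############
257 dddddddddddddddddddddddddddddddddd###########.+WWW+..............................................................................................d##############
259 dddddddddddddddddddddddddddddddddd###########.+WWW+..............................................................................................d##############
261 ddddddddddddddddddddddddddddddddddddddddddddd.+WWW+..............................................................................................d##############
```

Run:
```python
from h import *
c,s,S,T=pickle.load(open("last.pkl","rb"));I=c["image"].astype(int);J=S["image"].astype(int)
yaw=-.1985;Q=np.array([[np.cos(yaw),-np.sin(yaw),0],[np.sin(yaw),np.cos(yaw),0],[0,0,1]])
for z in(.112,.116,.122):
    o=np.array([.4617,.0663,z])
    print(z,[(q,proj(c,[Q@np.array(q)+o]).round(1)[0].tolist(),proj(S,[Q@np.array(q)+o]).round(1)[0].tolist()) for q in([-.0275,.012,.068],[-.0275,-.012,.068],[.0275,.012,.068],[.0275,-.012,.068],[.064,0,0],[.047,-.017,0],[.081,-.017,0],[.081,-.017,-.022])])
def ch(a):return "R" if a[0]>80 and a[1]<a[0]*.45 and a[2]<a[0]*.45 else "Y" if a[0]>130 and a[1]>110 and a[2]<90 else "y" if a[0]>a[2]*1.8 and a[1]>a[2]*1.5 else "#" if a.max()<60 else "W" if a.min()>225 else "."
for v in range(150,204,2):print(v,"".join(ch(a) for a in I[v,285:405]))
for v in range(144,206):print(v,"".join(ch(a) for a in J[v,315:352]))
```

```text
0.112 [([-0.0275, 0.012, 0.068], [289.5, 175.9], [343.7, 146.3]), ([-0.0275, -0.012, 0.068], [290.2, 202.7], [334.7, 144.4]), ([0.0275, 0.012, 0.068], [353.5, 176.1], [338.5, 160.8]), ([0.0275, -0.012, 0.068], [352.8, 202.9], [329.1, 158.8]), ([0.064, 0, 0], [382.4, 174.4], [328.9, 188.5]), ([0.047, -0.017, 0], [365.8, 189.9], [324.3, 182.4]), ([0.081, -0.017, 0], [397.4, 190.0], [320.7, 191.9]), ([0.081, -0.017, -0.022], [393.4, 185.3], [320.5, 197.5])]
0.116 [([-0.0275, 0.012, 0.068], [289.1, 176.9], [343.8, 145.1]), ([-0.0275, -0.012, 0.068], [289.8, 204.0], [334.7, 143.3]), ([0.0275, 0.012, 0.068], [353.9, 177.0], [338.6, 159.6]), ([0.0275, -0.012, 0.068], [353.2, 204.2], [329.2, 157.6]), ([0.064, 0, 0], [383.0, 175.1], [329.0, 187.5]), ([0.047, -0.017, 0], [366.2, 190.8], [324.3, 181.3]), ([0.081, -0.017, 0], [398.2, 190.9], [320.7, 190.9]), ([0.081, -0.017, -0.022], [394.1, 186.1], [320.5, 196.5])]
0.122 [([-0.0275, 0.012, 0.068], [288.4, 178.3], [344.0, 143.3]), ([-0.0275, -0.012, 0.068], [289.1, 206.0], [334.9, 141.5]), ([0.0275, 0.012, 0.068], [354.5, 178.5], [338.8, 157.8])
[... 5555 characters left out ...]
YYYYYYYYYyyyyy..............
190 ........yYYYYYYYYYyyyy...............
191 ........yYYYYYYYYYyyyy...............
192 .......yYYYYYYYYYyyyyy...............
193 .......yYYYYYYYYYyyyyy...............
194 .......yYYYYYYYYyyyyyy...............
195 .......YYYYYYYYYyyyyy................
196 .......YYYYYYYYYYyyYy................
197 .......YYYYYYYYYYYYYy................
198 .......yYYYYYYYYYYYY.................
199 ........yyYYYYYYYYYy.................
200 ............yyYYYYY..................
201 ................yyy..................
202 .....................................
203 .....................................
204 .....................................
205 .....................................
```

Emit:
play_rows(
  deltas=[
    [0,0,0.018,0,0.1205],
    [0,0,0.018,0,0.1205],
    [0,0,0.018,0,0.1205],
    [0,0,0.018,0,0.1205],
    [0,0,0.018,0,0.1205],
    [0,0,0.018,0,0.1205],
    [0,0,0.018,0,0.1205],
    [0,0,0.018,0,0.1205],
    [0,0,0.018,0,0.1205],
    [0,0,0.018,0,0.1205],
    [0,0,0.018,0,0.1205],
    [0,0,0.018,0,0.1205],
    [0,-0.003,0.012,0,0.1205],
    [0,0,0,0,0],
    [0,0,0,0,0],
  ],
)

```text
time_s: 16.23
eef_pos: [0.4621, 0.2949, 0.3103]
eef_rot: [-0.317, -3.123, 0.003]
ft_force: [-0.1, -0.1, 0.5]
gripper_width: 0.0883
grip_force: 0.0
```

```bash
python3 m.py | head -1
python3 - <<'E'
from h import *
c,s,S,T=pickle.load(open("last.pkl","rb"));I=c["image"].astype(int)
for P in([.4616,.2956,.173],[.4639,.2963,.173],[.4625,.296,.123]):print(proj(c,[P]).round(1))
m=((I[...,0]>150)&(I[...,1]>50)&(I[...,1]<150)&(I[...,2]<60)).astype(np.uint8)
n,l,st,ce=cv2.connectedComponentsWithStats(m)
for k in np.argsort(-st[1:,4])[:3]+1:print(st[k],ce[k])
def ch(a):return "O" if a[0]>130 and a[1]<a[0]*.7 and a[2]<a[0]*.45 else "#" if a.max()<60 else "W" if a.min()>200 else "."
k=np.argmax(st[1:,4])+1;x,y,w,h=st[k][:4]
for v in range(y-14,y+h+14,2):print(v,x-14,"".join(ch(a) for a in I[v,x-14:x+w+14]))
E
```

```text
16.2333 [0.4621 0.2949 0.3103] head 78.4 [-0.1 -0.1  0.5] 0.08829934155842192 0.0
[[325.9 187. ]]
[[327.2 189.4]]
[[326.4 176.5]]
[ 83 235  41  22 323] [101.11145511 248.67801858]
[203 360  25  13 172] [216.22674419 364.46511628]
[315 164  11  15  53] [319.         169.67924528]
221 69 ..............................WW......................WWWW......####.
223 69 ...................................OOOOOOOOOOOOOOOOOO.............##.
225 69 .................................OOOOOOOOOOOOOOOOOOOOO.............##
227 69 ..................................OOOOOOOOOOOOOOOOOOOOO............##
229 69 ..................................OOOOOOOOOOOOOOOOOOOOOO............#
231 69 ...................................OOOOOOOOOOOOOOOOOOOOOO...........#
233 69 ....................................OOOOOOOOOOOOOOOOOOOOOO..........#
235 69 ...................................OOOOOOOOOOOOOOOOOOOOOOO...........
237 69 .................................OOOOOOOOOOOOOOOOOOOOOOOO............
239 69 ...............................OOOOOOOOOOOOOOOOOOOOOOOO..............
241 69 ............................OOOOOOOOOOOOOOO
[... 404 characters left out ...]
.......
253 69 ...............OOOOOOOOOOOOOOOOOOOOOOOOOOO...........................
255 69 .............OOOOOOOOOOOOOOOOOOOOOOOOOOO.............................
257 69 .....................................................................
259 69 .###########.########..#####.####################....................
261 69 ###.##########.###################.##############....................
263 69 ##################.##############.###############....................
265 69 #######.############.#############################...................
267 69 ##################################################...................
269 69 ########.##########################################..................
```

Run:
```python
from h import *
c,s,S,T=pickle.load(open("last.pkl","rb"));I=c["image"].astype(int)
def ch(a):return "O" if a[0]>80 and a[1]<a[0]*.75 and a[2]<a[0]*.4 else "#" if a.max()<60 else "W" if a.min()>170 else "."
for v in range(150,212,2):print(v,"".join(ch(a) for a in I[v,280:375]))
```

```text
150 ..............WWWWWW...WWWWWWWWWWWWWWWWWWWWWWWWWWWWWWWWWWWWWWWWWWWWWWWWWWWWWWWWWWWWWWWWWWWWWW..
152 .............WWWWWWWWWWW....WWWWWWWWWWWWWWWWWWWWWWWWWWWWWWWWWWWWWWWWWWWWWWWWWWWWWWWWWWWWWWWWWW.
154 .............WWWWWWWWWWWWWWW...WWWWWWWWWWWWWWWWWWWWWWWWWWWWWWWWWWWWWWWWWWWWWWWWWWWWWWWWWWWWWWW.
156 ............WWWWWWWWWWWWWWWWWW.WWWWWWWWWWWWWWWWWWWWWWWWWWWWWWWWWWWWWWWWWWWWWWWWWWWWWWWWWWWWW...
158 ...........WWWWWWWWWWWWWWWWWW..WWWWWWWWWWWWWWWWWWWWWWWWWWWWWWWWWWWWWWWWWWWWWWWWWWWWWWWWWWWWW...
160 ...........WWWWWWWWWWWWWWWWW...WWWWWWWWWWWWWWWWWWWWWWWWWWWWWWWWWWWWWWWWWWWWWWWWWWWWWWWWWWWW....
162 ..........WWWWWWWWWWWWWWWWW....WWWWWWWWWW......OOO...WWWWWWWWWWWWWWWWWWWWWWWWWWWWWWWWWWWWW.....
164 .........WWWWWWWWWWWWWWWWW....WWWWWWWWW..OOOOOOOOOOOOOO..WWWWWWWWWWWWWWWWWWWWWWWWWWWWWWWW......
166 .........WWWWWWWWWWW....W.....WWWWWWW.OOOOOOOOOOOOOOOOOOO..WWWWWWWWWWWWWWWWWWWWWWWWWWWWW.......
168 ........WWWWWWWWW.............WWWWW..OOOOOOOOOOOOOOOOOOOOOO.WWWWWWWWWW..WWWWWWWWWWWWWWWW.......
170 .......WWWWWW..............WWWWWWW..OOOOOOOOOOOOOOOOOOOOOOOOWWWWWWWWW...W.....WWWWWWWWW........

[... 1299 characters left out ...]

198 ....................##..............WWWWWW...OOOOOO..WWWWWWWWWWWWWWWWWWWWWW....................
200 ......................#.....##............WWWWWWWWWWWWWWWWWWWWWWWWWWWWWWWW.....................
202 ........................##..####.#....#.........WWWWWWWWWWWWWWWWWWWWWWWWW......................
204 .........................##...#.#....#..#............WWWWWWWWWWWWWWWWWWWW......................
206 ...........................#..............................WWWWWWWWWWWWWW.......................
208 .............................#.......##......#...#...............WWWWWW........................
210 ##...........................###.....##...........#............................................
```

Emit:
play_rows(
  deltas=[
    [0,-0.001,0.002,0,0],
    [0,0,0,-0.03,0],
    [0,0,0,-0.03,0],
    [0,0,0,-0.03,0],
    [0,0,0,-0.03,0],
    [0,0,0,-0.025,0],
    [0,0,0,-0.017,0],
    [0,0,0,0,0],
    [0,0,0,0,0],
    [0,0,0,0,0],
  ],
)

```text
time_s: 17.22
eef_pos: [0.4627, 0.2977, 0.151]
eef_rot: [0.315, 3.124, 0.002]
ft_force: [0.8, -0.5, 0.8]
gripper_width: 0.0877
grip_force: 0.0
```

Emit:
play_rows(
  deltas=[
    [0,-0.001,0,-0.004,0],
    [0.4,0,0,0,0],
    [0.6,0,0,0,0],
    [0.7,0,0,0,0],
    [1,0,0,0,0],
    [1,0,0,0,0],
    [1,0,0,0,0],
    [1,0,0,0,0],
    [1,0,0,0,0],
    [1,0,0,0,0],
  ],
)

```text
time_s: 18.05
eef_pos: [0.4609, 0.2974, 0.1458]
eef_rot: [-0.314, -3.126, -0.0]
ft_force: [0.5, 0.3, 0.7]
gripper_width: 0.03
grip_force: 0.0
```

Emit:
play_rows(
  deltas=[
    [1,0,0,0,0],
    [1,0,0,0,0],
    [1,0,0,0,0],
  ],
)

```text
time_s: 18.3
eef_pos: [0.4608, 0.2973, 0.1458]
eef_rot: [-0.314, -3.126, 0.0]
ft_force: [0.3, -0.0, 0.7]
gripper_width: 0.0267
grip_force: 30.0
```

Emit:
play_rows(
  deltas=[
    [1,0,0,0.003,0],
    [1,0,0,0.004,0],
    [1,0,0,0.006,0],
    [1,0,0,0.01,0],
    [1,0,0,0.015,0],
    [1,0,0,0.02,0],
    [1,0,0,0.025,0],
    [1,0,0,0.03,0],
    [1,0,0,0.03,0],
    [1,0,0,0.02,0],
    [1,0,0,0,0],
    [1,0,0,0,0],
  ],
)

```text
time_s: 19.3
eef_pos: [0.4614, 0.2978, 0.3107]
eef_rot: [0.314, 3.123, 0.004]
ft_force: [-0.4, -0.4, -1.1]
gripper_width: 0.0267
grip_force: 30.0
```

```bash
python3 m.py | head -1
python3 - <<'E'
from h import *
c,s,S,T=pickle.load(open("last.pkl","rb"));J=S["image"].astype(int);I=c["image"].astype(int);p=s["eef_pos"]
R=cv2.Rodrigues(s["eef_rot"])[0]
for h in(.078,.028,0,-.085):print(h,proj(S,[p+[0,0,h-.05]]).round(1),proj(c,[p+[0,0,h-.05]]).round(1))
def ch(a):return "O" if a[0]>80 and a[1]<a[0]*.75 and a[2]<a[0]*.4 else "#" if a.max()<60 else "W" if a.min()>170 else "+" if abs(a[0]-a[2])<25 else "."
q=proj(S,[p])[0].astype(int)
for v in range(q[1]-8,q[1]+65):print(v,q[0]-30,"".join(ch(a) for a in J[v,q[0]-30:q[0]+40]))
E
```

```text
19.3 [0.4614 0.2978 0.3107] head 78.52 [-0.4 -0.4 -1.1] 0.026716630979248004 29.999841735698283
0.078 [[447.2 106. ]] [[325.3 280.4]]
0.028 [[440.9 124.3]] [[324.9 235.8]]
0 [[437.7 133.8]] [[324.8 219.4]]
-0.085 [[428.7 160. ]] [[324.5 187.6]]
108 413 ....................+#####.OOOO.++++..OO.#######+.....................
109 413 ....................+#####OOOOOO.....OOOO#######+.....................
110 413 ....................+#####OOOOOOOOOOOOOOO######+......................
111 413 ....................+####.OOOOOOOOOOOOOO.######+......................
112 413 ....................+####.OOOOOOOOOOOOOO.#####+.......................
113 413 ....................+####OOOOOOOOOOOOOOO######+.......................
114 413 .....................+++.OOOOOOOOOOOOOO.#####+........................
115 413 ........................OOOOOOOOOOOOOOO######+........................
116 413 ........................OOOOOOOOOOOOOO.#####+.........................
117 413 ........................OOOOOOOOOOOOOO.+###+..........................
118 413 ........................OOOOOOOOOOOOO...++...............
[... 4211 characters left out ...]
WWWWWWWW................................................+WWWWWWWWWWW
173 413 WWWWWWWWWWWW..............................................+WWWWWWWWWWW
174 413 WWWWWWWWWWWWWWW............................................+WWWWWWWWWW
175 413 W+WWWWWWWWWWWWWWW..........................................+WWWWWWWWWW
176 413 ++WWWWWWWWWWWWWWWWW........................................++WWWWWWWWW
177 413 +++WWWWWWWWWWWWWWWWWW......................................++WWWWWWWWW
178 413 ++WWWWWWWWWWWWWWWWWWWWW.....................................+WWWWWWWWW
179 413 +WWWWWWWWWWWWWWWWWWWWWWWW...................................+WWWWWWWWW
180 413 WWWWWWWWWWWWWWWWWWWWWWWWWWW.................................+WWWWWWWWW
```

Emit:
play_rows(
  deltas=[
    [1,0.012,-0.02,0,0],
    [1,0.012,-0.034,0,0],
    [1,0.012,-0.034,0,0],
    [1,0.012,-0.034,0,0],
    [1,0.0145,-0.034,0,0],
    [1,0,-0.034,0,0],
    [1,0,-0.032,0,0],
    [1,0,-0.02,0,0],
    [1,0,0,0,0],
    [1,0,0,0,0],
    [1,0,0,0,0],
  ],
)

```text
time_s: 20.37
eef_pos: [0.5229, 0.0566, 0.3081]
eef_rot: [-0.312, -3.124, -0.001]
ft_force: [0.0, 0.2, -1.2]
gripper_width: 0.0266
grip_force: 30.0
```

```bash
cat > v.py <<'E'
from h import *
c,s,S,T=pickle.load(open("last.pkl","rb"));J=S["image"].astype(int);I=c["image"].astype(int);p=s["eef_pos"]
print("tip pred",proj(S,[p+[0,0,-.135]]).round(1),proj(c,[p+[0,0,-.135]]).round(1))
for g in([.5244,.0537,.112],[.5238,.056,.112]):print("guide",proj(S,[g]).round(1),proj(c,[g]).round(1))
def ch(a):return "R" if a[0]>80 and a[1]<a[0]*.42 and a[2]<a[0]*.45 else "O" if a[0]>80 and a[1]<a[0]*.7 and a[2]<a[0]*.4 else "Y" if a[0]>a[2]*1.6 and a[1]>a[2]*1.5 else "#" if a.max()<60 else "W" if a.min()>170 else "+" if abs(a[0]-a[2])<25 else "."
for v in range(165,206):print(v,"".join(ch(a) for a in J[v,310:350]))
for v in range(140,240,2):print(v,"".join(ch(a) for a in I[v,265:385]))
E
python3 m.py|head -1;python3 v.py
```

```text
20.3667 [0.5229 0.0566 0.3081] head 78.6 [ 0.   0.2 -1.2] 0.026594471041200874 30.00001468230039
tip pred [[331.2 171.6]] [[324.9 188.3]]
guide [[328.9 188.5]] [[322.4 176.4]]
guide [[329.9 188.4]] [[324.4 175.4]]
165 ....................+++..RRRRRRR.+WWW+WW
166 ++..................+++.RRRRRRR..WWWW+++
167 WWW++++.............+++.RRRRRRR.+WWWWWW+
168 WWWWWWW++++........++++.RRRRRR..+WWWWWWW
169 +WWWWWWWWWWW++++...++++.RRRRR..+WWWWWWWW
170 +++++WWWWWWWWWWWW++++++.RRRRR.++WWWWWWWW
171 ++++++++++WWWWWWWWWW+++.RRRRR.++WWWWWWWW
172 +++++++++++++++WWWWWW+..RRRRR.++WWWWWWWW
173 ++++++++++++++++++++++.RRRRRR.++WWWWWWWW
174 ++++++++++++++++++++++..RRRRR++WWWWWWWWW
175 +++++++++++++++++++++++......+++WWWWWWWW
176 +++++++++++++++++++++++++++++++++++WWWWW
177 +++++++++++++++++++++++++++++++++++++WWW
178 ++++++++++++++++++++++++++++++++++++++++
179 ++++++++++++++++++++++++++++++++++++++++
180 ++++++++++++++++++++++++++++++++++++++++
181 ++++++++++++++++++++++++++++++++++++++++
182 ++++++++++++++++++++++++++++++++++++++++
183 ++++++++++++++++++++++++++++++++++++++++
184 +++++++++++++++....++++++++
[... 6508 characters left out ...]
OOOOOOOOOOOOOOOOOOOOOOOOOOOOOOOOOOOOOO.WWWWWWWWWWWWWWWWWWWWWWWWWWWWWWWWWWWW
230 WWWWWWWWWWWWWWWWWWWWWWWWWWWWWWWWWWWW.OOOOOOOOOOOOOOOOOOOOOOOOOOOOOOOOOOOOOOOOOOOOOO.WWWWWWWWWWWWWWWWWWWWWWWWWWWWWWWWWWWW
232 WWWWWWWWWWWWWWWWWWWWWWWWWWWWWWWWWWWW.OOOOOOOOOOOOOOOOOOOOOOOOOOOOOOOOOOOOOOOOOOOOOOO.WWWWWWWWWWWWWWWWWWWWWWWWWWWWWWWWWWW
234 WWWWWWWWWWWWWWWWWWWWWWWWWWWWWWWWWWW.OOOOOOOOOOOOOOOOOOOOOOOOOOOOOOOOOOOOOOOOOOOOOOOO.WWWWWWWWWWWWWWWWWWWWWWWWWWWWWWWWWWW
236 WWWWWWWWWWWWWWWWWWWWWWWWWWWWWWWWWWW.OOOOOOOOOOOOOOOOOOOOOOOOOOOOOOOOOOOOOOOOOOOOOOOOO.WWWWWWWWWWWWWWWWWWWWWWWWWWWWWWWWWW
238 WWWWWWWWWWWWWWWWWWWWWWWWWWWWWWWWWWWOOOOOOOOOOOOOOOOOOOOOOOOOOOOOOOOOOOOOOOOOOOOOOOOOO.WWWWWWWWWWWWWWWWWWWWWWWWWWWWWWWWWW
```

Emit:
play_rows(
  deltas=[
    [1,0.003,-0.001,-0.02,0],
    [1,0,0,-0.02,0],
    [1,0,0,-0.013,0],
    [1,0,0,0,0],
    [1,0,0,0,0],
    [1,0,0,0,0],
  ],
)

```text
time_s: 21.02
eef_pos: [0.527, 0.0552, 0.2566]
eef_rot: [0.312, 3.125, 0.001]
ft_force: [0.1, -0.0, -0.6]
gripper_width: 0.0268
grip_force: 30.0
```

```bash
python3 m.py|head -1;sed -i 's/range(140,240,2)/range(156,214,1)/;s/265:385/295:355/;s/range(165,206)/range(172,196)/' v.py; python3 v.py
```

```text
21.0167 [0.527  0.0552 0.2566] head 78.59 [ 0.1 -0.  -0.6] 0.026829167906785162 29.999751246068627
tip pred [[329.6 186.8]] [[324.9 187.8]]
guide [[328.9 188.5]] [[322.7 182.9]]
guide [[329.9 188.4]] [[325.1 181.8]]
172 +++++++++++++++WWWW+++.RRRRRR.++WWWWWWWW
173 ++++++++++++++++++++++.RRRRRR.++WWWWWWWW
174 ++++++++++++++++++++++..RRRRR++WWWWWWWWW
175 ++++++++++++++++++++++++.....+++WWWWWWWW
176 +++++++++++++++++++++++++++++++++++WWWWW
177 +++++++++++++++++++++++++++++++++++++WWW
178 ++++++++++++++++++++++++++++++++++++++++
179 ++++++++++++++++++++++++++++++++++++++++
180 ++++++++++++++++++++++++++++++++++++++++
181 ++++++++++++++++++++++++++++++++++++++++
182 ++++++++++++++++++++++++++++++++++++++++
183 ++++++++++++++++++++++++++++++++++++++++
184 +++++++++++++++...++++++++++++++++++++++
185 ++++++++++++++.YYY.+++....++++++++++++++
186 +++++++++++++.YYYY.+..YYYY..++++++++++++
187 +++++++++++++.YYYYY..YYYYYY..+++++++++++
188 ++++++++++++.YYYYYYYYYYYYYYY.+++++++++++
189 ++++++++++++.YYYYYYYYYYYYYYY.+++++++++++
190 ++++++++++++.YYYYYYYYYYYYYYY++++++++++++
191 +++++++++++.YYYYYYYYYYYYY
[... 3265 characters left out ...]
+++WWWWWWWWWWWWWWWWWWWWWWWWWWWWWWWWWWW++++++++++++
204 ++++++++++++WWWWWWWWWWWWWWWWWWWWWWWWWWWWWWWWWWWWW+++++++++++
205 ++++++++++++WWWWWWWWWWWWWWWWWWWWWWWWWWWWWWWWWWWWW+++++++++++
206 +++++++++++WWWWWWWWWWWWWWWWWWWWWWWWWWWWWWWWWWWWWWW++++++++++
207 ++++++++++WWWWWWWWWWWWWWWWWWWWWWWWWWWWWWWWWWWWWWWWW+++++++++
208 ++++++++++WWWWWWWWWWWWWWWWWWWWWWWWWWWWWWWWWWWWWWWWW+++++++++
209 +++++++++WWWWWWWWWWWWWWWWWWWWWWWWWWWWWWWWWWWWWWWWWWW++++++++
210 +++++++++WWWWWWWWWWWWWWWWWWWWWWWWWWWWWWWWWWWWWWWWWWW++++++++
211 ++++++++WWWWWWWWWWWWWWWWWWWWWWWWWWWWWWWWWWWWWWWWWWWWW+++++++
212 ++++++++WWWWWWWWWWWWWWWWWW.........WWWWWWWWWWWWWWWWWW+++++++
213 ++++++++WWWWWWWWWWWWW....YOOOOOOOOOO..WWWWWWWWWWWWWWW+++++++
```

Emit:
play_rows(
  deltas=[
    [1,0.001,0,-0.006,0],
    [1,0,0,-0.006,0],
    [1,0,0,-0.006,0],
    [1,0,0,-0.006,0],
    [1,0,0,0,0],
  ],
)

```text
time_s: 21.58
eef_pos: [0.5264, 0.0542, 0.2303]
eef_rot: [-0.314, -3.123, 0.001]
ft_force: [-1.1, 0.1, -0.5]
gripper_width: 0.0273
grip_force: 30.0
```

Emit:
play_rows(
  deltas=[
    [1,0,0,-0.012,0],
    [1,0,0,-0.012,0],
    [1,0,0,-0.012,0],
    [1,0,0,-0.01,0],
    [1,0,0,-0.006,0],
    [1,0,0,-0.003,0],
    [1,0,0,0,0],
    [1,0,0,0,0],
  ],
)

```text
time_s: 22.25
eef_pos: [0.5276, 0.0545, 0.1771]
eef_rot: [0.314, 3.125, 0.0]
ft_force: [-0.4, -0.4, -0.9]
gripper_width: 0.0266
grip_force: 30.0
```

Emit:
play_rows(
  deltas=[
    [1,0,0,-0.006,0],
    [1,0,0,-0.004,0],
    [1,0,0,-0.002,0],
    [1,0,0,0,0],
    [1,0,0,0,0],
  ],
)

```text
time_s: 22.67
eef_pos: [0.5273, 0.0544, 0.1648]
eef_rot: [-0.314, -3.126, 0.0]
ft_force: [0.0, 0.1, -0.2]
gripper_width: 0.0267
grip_force: 30.0
```

Emit:
play_rows(
  deltas=[
    [1,0,0,-0.001,0],
    [1,0,0,-0.001,0],
    [1,0,0,-0.001,0],
    [1,0,0,0,0],
    [1,0,0,0,0],
  ],
)

```text
time_s: 23.08
eef_pos: [0.5282, 0.0543, 0.1625]
eef_rot: [0.314, 3.124, 0.001]
ft_force: [-1.1, -0.9, 4.8]
gripper_width: 0.027
grip_force: 30.0
```

Emit:
play_rows(
  deltas=[
    [0.68,0,0,0,0],
    [0.64,0,0,0,0],
    [0.55,0,0,0,0],
    [0.4,0,0,0,0],
    [0.3,0,0,0,0],
    [0.3,0,0,0,0],
    [0.3,0,0,0,0],
  ],
)

```text
time_s: 23.67
eef_pos: [0.5273, 0.0544, 0.1617]
eef_rot: [-0.314, -3.126, -0.0]
ft_force: [-0.8, -0.1, -0.1]
gripper_width: 0.061
grip_force: 0.0
```

Emit:
play_rows(
  deltas=[
    [0.3,0,0,0.01,0],
    [0.3,0,0,0.02,0],
    [0.3,0,0,0.03,0],
    [0.3,0,0,0.03,0],
    [0.3,0,0,0.03,0],
    [0.3,0,0,0.03,0],
    [0.3,0,0,0,0],
    [0.3,0,0,0,0],
    [0.3,0,0,0,0],
  ],
)

```text
time_s: 24.42
eef_pos: [0.5268, 0.0543, 0.3116]
eef_rot: [-0.314, -3.125, 0.0]
ft_force: [1.0, 0.3, -0.5]
gripper_width: 0.0619
grip_force: 0.0
```

```bash
python3 m.py|head -1
python3 - <<'E'
from h import *
c,s,S,T=pickle.load(open("last.pkl","rb"));J=S["image"].astype(int);I=c["image"].astype(int)
g=np.array([.5265,.0548,.112])
for n,h in(("headtop",.078),("headbot",.028),("collar",0)):print(n,proj(S,[g+[0,0,h]]).round(1),proj(c,[g+[0,0,h]]).round(1))
yaw=-.1985;o=g-.064*np.array([np.cos(yaw),np.sin(yaw),0]);Q=np.array([[np.cos(yaw),-np.sin(yaw),0],[np.sin(yaw),np.cos(yaw),0],[0,0,1]])
print("handle tops",proj(S,[Q@np.array(q)+o for q in([-.0275,.012,.068],[-.0275,-.012,.068],[.0275,.012,.068],[.0275,-.012,.068])]).round(0).tolist(),proj(c,[Q@np.array(q)+o for q in([-.0275,.012,.068],[-.0275,-.012,.068],[.0275,.012,.068],[.0275,-.012,.068])]).round(0).tolist())
def ch(a):return "R" if a[0]>80 and a[1]<a[0]*.3 and a[2]<a[0]*.3 else "O" if a[0]>80 and a[1]<a[0]*.6 and a[2]<a[0]*.35 else "Y" if a[0]>a[2]*1.6 and a[1]>a[2]*1.5 else "#" if a.max()<60 else "W" if a.min()>170 else "+" if abs(a[0]-a[2])<25 else "."
for v in range(144,206):print(v,"".join(ch(a) for a in J[v,310:355]))
for v in range(104,212,3):print(v,"".join(ch(a) for a in I[v,285:365]))
E
```

```text
24.4167 [0.5268 0.0543 0.3116] head 78.53 [ 1.   0.3 -0.5] 0.06185728440417016 0.0
headtop [[330.6 167.7]] [[325.6 191.4]]
headbot [[329.8 181.8]] [[325.5 178.9]]
collar [[329.3 189.2]] [[325.5 173.3]]
handle tops [[344.0, 147.0], [335.0, 145.0], [339.0, 161.0], [330.0, 159.0]] [[341.0, 77.0], [310.0, 77.0], [340.0, 146.0], [311.0, 146.0]]
144 .............................................
145 .............................................
146 .............................................
147 .............................................
148 .........................OOOO................
149 .........................RRRRROOO............
150 .........................RRRRRRRRO...........
151 .........................RRRRRRRRO...........
152 ........................ORRRRRRRRO...........
153 ........................ORRRRRRRRO.....++++++
154 ........................ORRRRRRRR....+WWWWWWW
155 ........................ORRRRRRRR...+WWWWWWWW
156 ........................ORRRRRRRR..+WWWWWWWWW
157 ........................RRRRRRRRR..WWWWWWWWWW
158 ........................RRRRRRRRO.+WWWWWWWWWW
159 ....
[... 4701 characters left out ...]
++++++++++++++++++++
188 +++++++++++++++++++++++..OYYYYYO.###############.OYYYYOYY.++++++++++++++++++++++
191 +++++++++++++++++++++++..OYYYYO##################.OYYYYO.+++++++++++++++++++++++
194 ++++++++++++++++++++++++.OYYYYO##################.OYYYO..+++++++++++++++++++++++
197 ++++++++++++++++++++++++..OYYYO.################.OYYYYO.++++++++++++++++++++++++
200 ++++++++++++++++++++++++++..YYYYOO.##########+.OYYYYO.++++++++++++++++++++++++++
203 ++++++++++++++++++++++++++++..YYYYYYYOOOOOOOYYYYYY..++++++++++++++++++++++++++++
206 WWWWWWWWWWWWWWWWWWWWWWWWWW+++++++...YYYYYYY..WWWWWWWWWWWWWWWWWWWWWWWWWWWWWWWWWWW
209 WWWWWWWWWWWWWWWWWWWWWWWWWW++++++++++++++++WWWWWWWWWWWWWWWWWWWWWWWWWWWWWWWWWWWWWW
```

The collar is resting on the guide block, the holder is upright on the rim, and the gripper is clear.

```bash
python3 -c "
from cell import env
print(env.close_job())"
```

```text
the job is handed in; nothing more can be done
None
```

The job is handed in at about 24.5 s of the 59 s allowed: the holder is clipped upright over the near rim around the middle, pushed down to the rim. The probe is through the guide block with its collar resting on it, and the gripper is clear; a first grasp at the holder slipped off and I redid it lower.

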